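Bond a power-module cooler on the sprung weighing nest

TASK

Glue up the cooler in the blue-cornered pocket of the sprung scale: set the aluminium body in first, then the black frame, then the copper plate, each lying flat and square on the one below, between the corner guides. Then stack brass weights flat on the middle of the copper plate, one at a time, until the red pointer stands within the green band, leaving the weights you do not need standing on the bench. With the weights right, start the cure timer by pushing its red plunger down to its stop for a moment and letting it spring back; leave everything else on the bench where it is.

Things in the scene. Friction and masses are not known exactly. Their poses are not given: they have to be found in the camera images.
- scale: Fixed grey housing of the sprung scale, 140 (x) x 120 (y) x 50 mm; origin at the centre of its underside. The steel pan, 126 x 98 mm, rides above it on a black column. A white upright plate, 36 mm wide, 109 mm high, black marks every 5 mm, stands 80 mm from the centre on its +x side; the pan's red pointer moves down over it, and the green band is on it.
- pocket (a point): Centre of the pocket floor on the pan, 111 mm up when empty. x along its long side (94 mm), y along the short (64 mm), z up. Four blue L corner guides, 6 mm thick, stand straight 44 mm above this floor, then flare outward up to 53 mm; their legs cover 14 mm of each side at each corner, so the middle 66 mm of the long and 36 mm of the short sides are open for fingers.
- pan (a joint): How far the pan has sunk, m: 0 empty, 0.052 at its stop; it sinks straight down and settles in about 0.5 s. Spring 350 N/m (2.8 mm per 100 g, 7.0 mm per brass weight). The green band is 0.0325 to 0.0425 m. The body's and plate's masses differ from start to start: two or three weights are needed.
- cooler_body: Aluminium cooler body, a block 90 (x) x 60 (y) x 28 (z) mm with dark fin slots along its long sides, loose, 0.15 to 0.31 kg. Origin at the centre of its underside, z up. Goes into the pocket first, long side along the pocket's x, either way round.
- frame: Black plastic insulating frame 90 (x) x 60 (y) x 10 (z) mm with a window 58 x 32 mm, loose, 40 g. Origin at the centre of its underside, z up. Goes on the cooler body, so its origin ends 28 mm above the pocket floor.
- plate: Copper plate 90 (x) x 60 (y) x 10 (z) mm, loose, 0.32 to 0.50 kg. Origin at the centre of its underside, z up. Goes on the frame, so its origin ends 38 mm and its top 48 mm above the pocket floor.
- timer: Cure timer, a fixed grey housing 80 x 80 x 50 mm with a clock face on its +x side and a red mushroom plunger on top. Origin at the centre of its underside.
- plunger_top (a point): Centre of the top face of the timer's red plunger head (34 mm across, its flat top 26 mm, head 12 mm thick); 82 mm above the bench when up. It is pushed straight down.
- plunger (a joint): How far the plunger is pushed in, m: 0 up, 0.012 at its stop. The spring needs about 3 N to start and about 8 N at the stop, and pushes it up again.
- weight0: Brass disc weight, 50 mm across, 15 mm high, 250 g, loose, standing flat on a thin black mat on the bench at the start (mat centre left of the scale). Origin at the centre of its underside, z up. Three to five of the five are present.
- weight1: Brass disc weight, 50 mm across, 15 mm high, 250 g, loose, standing flat on a thin black mat on the bench at the start (mat centre left of the scale). Origin at the centre of its underside, z up. Three to five of the five are present.
- weight2: Brass disc weight, 50 mm across, 15 mm high, 250 g, loose, standing flat on a thin black mat on the bench at the start (mat centre left of the scale). Origin at the centre of its underside, z up. Three to five of the five are present.
- weight3: Brass disc weight, 50 mm across, 15 mm high, 250 g, loose, standing flat on a thin black mat on the bench at the start (mat centre left of the scale). Origin at the centre of its underside, z up. Three to five of the five are present.
- weight4: Brass disc weight, 50 mm across, 15 mm high, 250 g, loose, standing flat on a thin black mat on the bench at the start (mat centre left of the scale). Origin at the centre of its underside, z up. Three to five of the five are present.
- multimeter: Bystander: yellow multimeter 140 x 72 x 32 mm, loose. Origin at the centre of its underside.
- spool: Bystander: white wire spool, 44 mm across, 36 mm high, loose. Origin at the centre of its underside.
- connector: Bystander: grey connector with a black nose, 59 x 34 x 20 mm, loose. Origin at the underside.
- screwdriver: Bystander: screwdriver lying on the bench, loose, up to about 0.2 m long.
- pen_cup: Bystander: empty blue cup, 72 mm across, 85 mm high, loose. Origin at the centre of its underside.
- test_plug: Bystander: red test plug with a brass pin, 58 x 12 x 12 mm, loose. Origin at the underside.
There are look-alikes about, which are no part of the job. Of the things that look like the cooler_body, the larger one is meant.

How it is judged:
By the outcome, as a careful person would: the job done as asked, in the order asked, and still so for the second after the job is handed in, with the robot touching nothing.
Of weight0, weight1, weight2, weight3, weight4 only 3 to 5 are there at a start; the rules pass over those that are not, and their reading is None.
At some moment in a run one of cooler_body, frame, plate may be knocked a few centimetres aside while the robot is not near it.
It also fails if it takes over 208 s, if anything falls off the work surface, if the arm or the gripper's body presses on something with over 40 N, if the wrist force passes 120 N, or if a joint passes its speed limit or range.

ROBOT

A 6-joint arm with a two-finger parallel gripper is mounted at the origin on the work surface. World frame = base frame: x ahead of the robot, y to its left, z up, the work surface at z = 0. Lengths are in m, angles in rad, forces in N, time in s.
With the tool pointing down it reaches from about 0.425 to 0.95 m from the base axis. Payload 3.5 kg.
Tool frame: the origin (TCP) lies on the centre line of the jaws, within the pads' length; the fingertips stand 19 mm ahead of it and the grasp point (between the pads) is the TCP; z points along the fingers, y is the line along which they close (so a half turn about z gives the same grasp; the last joint's range is limited). The gripper opens to 85 mm and grips with 20 to 120 N. Pads are 22 mm wide; open, the fingers measure 114 mm over their backs; the gripper's body (76 mm by 85 mm) begins 54 mm behind the grasp point. The pads swing forward as they close: fully open they stand 13 mm farther back than shut.
Start: joints at [-0.15, 0.286, 1.577, -0, 1.279, -0.15], TCP at [0.675, 0, 0.25] pointing down, gripper open.
Joint ranges: [-2.77, 2.77], [-0.9, 2.22], [0.21, 2.48], [-1.53, 4.67], [0.24, 2.81], [-2.84, 2.84]. Speed limits (rad/s): [2.79, 2.79, 3.14, 3.14, 3.14, 3.14].

INTERFACE

Orientations are given as a unit quaternion [x, y, z, w].
In Python, from plant import ctrl, imaging gives the robot as it stands. The module is installed in compiled form; this text tells all that it offers.
- The arm moves only by the shell command python3 -m handwheel 'ROWS' [OPENING] [FORCE]. ROWS is JSON, one flat list of numbers, 6 for each row, row after row: the shift along the world's x, y, z in units of 150 mm (1.0 is 150 mm), then the turn, a rotation vector about the world's x, y, z in units of 90 degrees (1.0 is 90 degrees). In form: [tx, ty, tz, rx, ry, rz, tx, ty, tz, rx, ry, rz, ...]. A call has 1 to 5 rows; each row shifts and turns the commanded pose from where the row before left it; what a row does not reach is not made up. A row lasts 1/12 s, in which the tool goes at most 41.7 mm and 7.16 degrees, less where a joint would pass 70% of its speed; a pose out of reach is approached as far as the arm can. A call with a number of a shift or a turn outside -1 to 1 is refused whole. A call with a gripper value outside its range is refused whole. OPENING is the opening, from 0 (shut) to 1 (fully open), set as the call begins (- or left out, the last holds). The fingers move at their own pace and stop on an object; FORCE is the grip in N (left out, the last holds). Time passes only in rows, so rows that do not move let the fingers close. It gives the time, the measured TCP pose, the force, the opening and the grip force at its end, in the units of the state.
- ctrl.get_state(): the state, without advancing time (a new reading comes with each control period).
- imaging.read_camera(name): name is "scene" or "side" or "wrist"; returns (picture, depth): 384x512x3 uint8, blue, green, red; 384x512 float32, m along the optical axis (not along the pixel's ray), 0 where there is no reading.
- imaging.get_calibration(name): a dict with "fovy" (degrees; the focal length in pixels is half the picture's height over the tangent of half this angle, whatever the lens; pixels are square), "cx", "cy" (the principal point, pixels), "R" (3x3) and "t" (3): a world point X has camera coordinates R X + t. Camera axes: x right, y down, z forward; pixel columns grow to the right and rows downward; lengths in m; the calibration is good to about 2 mm. A picture is of the moment at which its call begins: read the wrist's pose just before it. get_calibration takes no time and is no camera call; for the wrist camera it gives the pose at the moment of the call.
- ctrl.sign_off(): hands the job in; it is judged then, once.
The state is a dict: "time": time; "qpos": joint angles; "dq": joint speeds; "joint_efforts": joint torques, N m; "eef_pos": TCP position; "tcp_rot": TCP orientation; "contact_force": force on the tool from outside, world axes, zero at the start; "wrist_torque": the same for the moment, N m; "opening": opening from 0.0 (shut) to 1.0 (fully open); "finger_force": force on a finger pad.
Only numpy, scipy, OpenCV 4.12 (cv2) and the standard library are available. Lean on these libraries where they do the work, as an engineer would, in place of code of your own. Each camera call takes 0.05 s, during which the arm holds its last target. There are 200 camera calls.

## Working session

There is one attempt and no reset: what is moved stays moved. The work goes in short steps, Python scripts to look and compute and a shell command to move; the robot and the scene stay as the last step left them, time stands still between calls to the robot, and variables do not carry over. Pictures are saved under pics/ and viewed, at most 14 in all, crops included, and the job is handed in when it is done.

```bash
mkdir -p pics; cat > h.py <<'E'
import numpy as np, cv2
from plant import ctrl, imaging
def cam(n):
    c=imaging.get_calibration(n); im,d=imaging.read_camera(n)
    c['f']=192/np.tan(np.radians(c['fovy'])/2); return im,d,c
def world(c,u,v,z):
    p=np.array([(u-c['cx'])/c['f']*z,(v-c['cy'])/c['f']*z,z]) if np.isscalar(u) else np.stack([(u-c['cx'])/c['f']*z,(v-c['cy'])/c['f']*z,z],-1)
    return (p-c['t'])@np.array(c['R'])
def cloud(c,d):
    v,u=np.mgrid[0:384,0:512].astype(float); W=world(c,u,v,d.astype(float)); W[d<=0]=np.nan; return W
def st():
    s=ctrl.get_state(); print({k:np.round(s[k],4).tolist() for k in ('time','eef_pos','tcp_rot','contact_force','opening','finger_force','qpos')}); return s
E
python3 - <<'E'
from h import *
st()
for n in ('scene','side'):
    im,d,c=cam(n); np.savez('%s0.npz'%n,im=im,d=d,**c)
    cv2.imwrite('pics/%s0.png'%n,cv2.resize(im,(800,600),interpolation=cv2.INTER_CUBIC)); print(n,c['fovy'],c['t'],(-np.array(c['R']).T@c['t']).round(3),np.round(c['R'],2).tolist(),c['cx'],c['cy'],[k for k in c])
E
```

```text
{'time': 0.0, 'eef_pos': [0.6744, 0.0001, 0.249], 'tcp_rot': [0.7071, 0.7071, -0.0007, -0.001], 'contact_force': [-1.0465, -0.0077, -0.2454], 'opening': 1.0022, 'finger_force': 0.0, 'qpos': [-0.15, 0.2872, 1.5782, 0.0, 1.2786, -0.15]}
scene 56.331085316878514 [ 0.01113489 -0.35455993  1.54679304] [1.328 0.061 0.866] [[-0.05, 1.0, -0.01], [0.72, 0.03, -0.69], [-0.69, -0.04, -0.72]] 257.4980381993143 187.07129742268327 ['fovy', 'cx', 'cy', 'R', 't', 'f']
side 54.01681088970062 [0.57505163 0.18565061 1.03856476] [0.414 0.7   0.885] [[-0.96, -0.27, 0.01], [-0.2, 0.71, -0.67], [0.17, -0.65, -0.74]] 256.3078712535443 192.03029296010217 ['fovy', 'cx', 'cy', 'R', 't', 'f']
```

View pics/scene0.png

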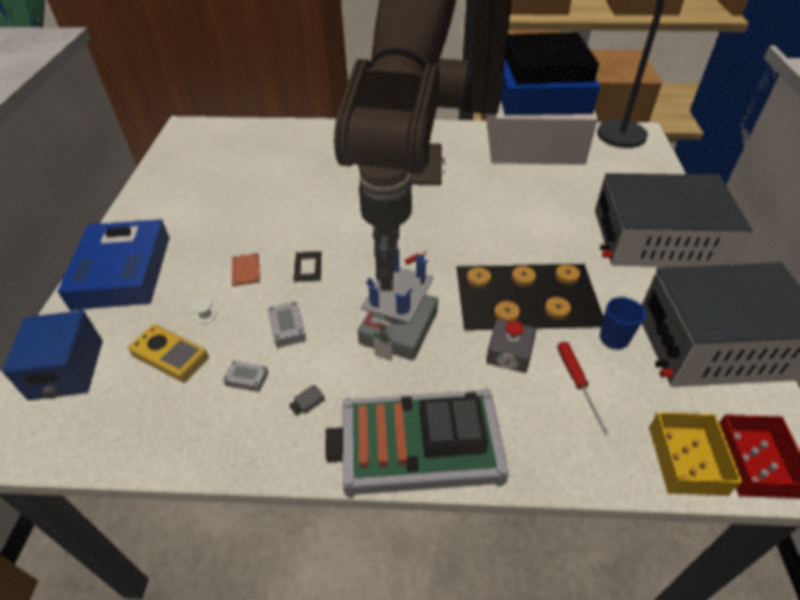

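View pics/side0.png

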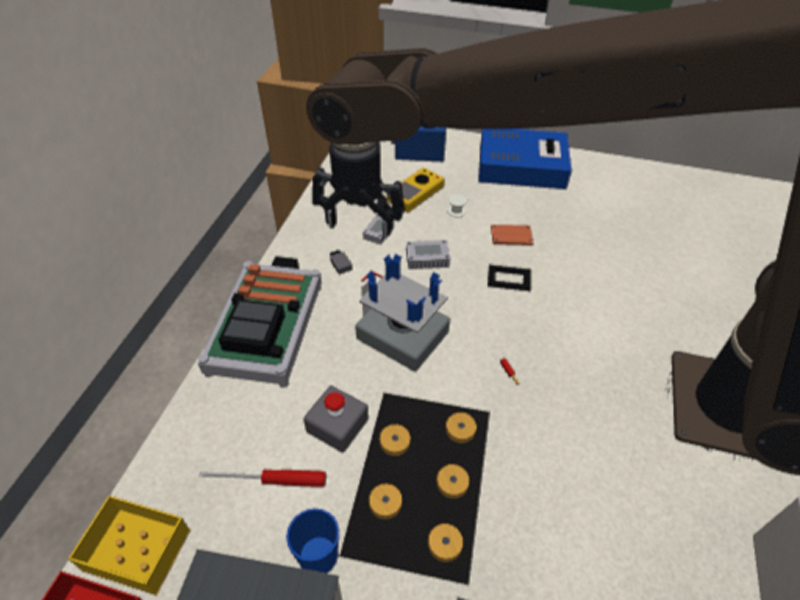

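The scene view shows the cooler body candidates: the larger one at about (286,323) and a smaller look-alike at (246,375), in 800x600 pixels. Other parts are the frame (308,266), copper plate (246,269), scale (398,310), timer (512,343) and five weights on the mat. Both views agree, so next I measure from depth.

```bash
python3 - <<'E'
from h import *
k=0.64
S=dict(np.load('scene0.npz')); D=dict(np.load('side0.npz'))
def rep(C,tag,box,zlo,zhi):
    W=cloud(C,C['d']); u0,v0,u1,v1=[int(b*k) for b in box]
    P=W[v0:v1,u0:u1].reshape(-1,3); P=P[(P[:,2]>zlo)&(P[:,2]<zhi)]
    if len(P)<5: print(tag,len(P));return
    r=cv2.minAreaRect((P[:,:2]*1000).astype(np.float32)); print(tag,len(P),'z med/90',np.nanmedian(P[:,2]).round(4),np.percentile(P[:,2],90).round(4),'rect',np.round(r[0],1),np.round(r[1],1),round(r[2],1))
for C,t,bx in((S,'S',dict(body=(262,295,312,352),small=(220,355,275,398),frame=(285,245,328,285),plate=(225,248,268,290),w1=(462,262,496,290),w2=(508,262,540,288),w3=(552,258,584,286),w4=(490,295,524,325),w5=(540,292,576,322),table=(180,380,220,420),timer=(480,315,540,372),plug=(400,248,435,270))),
 (D,'D',dict(body=(400,235,455,270),frame=(484,260,536,295),plate=(486,222,538,248),w1=(440,408,480,445),w2=(435,460,472,498),w3=(425,520,466,562),w4=(376,420,414,458),w5=(366,482,405,520),timer=(300,385,372,448)))):
  for n,b in bx.items():
    lo,hi={'frame':(.005,.02),'plate':(.005,.02),'table':(-.02,.02),'timer':(.045,.09)}.get(n,(.008,.04)) ; rep(C,t+' '+n,b,lo,hi)
W=cloud(S,S['d']);P=W[int(255*k):int(350*k),int(350*k):int(440*k)].reshape(-1,3)
for a,b in((.04,.056),(.095,.12),(.12,.18)):
  Q=P[(P[:,2]>a)&(P[:,2]<b)&(P[:,0]>.55)];r=cv2.minAreaRect((Q[:,:2]*1000).astype(np.float32));print(a,len(Q),np.median(Q,0).round(4),np.round(r[0],1),np.round(r[1],1),round(r[2],1))
E
```

```text
S body 500 z med/90 0.027 0.0293 rect [ 603.9 -216.7] [93.  61.3] 20.1
S small 385 z med/90 0.0205 0.0227 rect [ 730.7 -269. ] [70.4 48.5] 79.8
S frame 226 z med/90 0.0089 0.0112 rect [ 425.  -204.9] [93.2 60.2] 8.2
S plate 324 z med/90 0.009 0.0112 rect [ 439.7 -342.8] [90.4 60. ] 13.5
S w1 135 z med/90 0.0141 0.0164 rect [450.  175.6] [48.  48.3] 72.4
S w2 133 z med/90 0.014 0.0166 rect [445.1 273.1] [49.2 47.5] 0.3
S w3 133 z med/90 0.0138 0.0159 rect [435.5 369.2] [50.4 47.7] 13.8
S w4 156 z med/90 0.0141 0.016 rect [550.6 227.9] [49.7 47.3] 12.8
S w5 155 z med/90 0.0139 0.0162 rect [535.6 332.7] [46.9 48.8] 43.1
S table 624 z med/90 -0.0007 0.0014 rect [ 776.1 -348.6] [95.4 69.8] 15.7
S timer 572 z med/90 0.0495 0.0798 rect [652.8 225.3] [78.7 81.3] 75.0
S plug 24 z med/90 0.0108 0.0129 rect [389.2  34.2] [14.  48.6] 33.9
D body 434 z med/90 0.0264 0.029 rect [ 596.6 -214. ] [89.4 66.2] 20.2
D frame 271 z med/90 0.0091 0.0111 rect [ 417.  -202.2] [88.6 64.2] 5.8
D plate 306 z med/90 0.009 0.0115 rect [ 430.3 -339.7] [91.6 65.1] 13.7
D w1 269 z med/90 0.0146 0.0168 rect [442.4 178.5] [47.2 49.2] 10.5
D w2 320 z med/90 0.0148 0.017 rect [436.3 275.5] [46.7 48.7] 11.3
D w3 393 z med/90 0.0151 0.0167 rect [426.  371.7] [45.8 49.8] 12.8
D w4 282 z med/90 0.0146 0.0166 rect [542.8 230.2] [49.7 48.1] 70.0
D w5 344 z med/90 0.0146 0.0168 rect [528.4 334.8] [45.6 49.6] 17.2
D timer 822 z med/90 0.0497 0.0803 rect [645.7 227.9] [80.1 81.5] 75.0
0.04 675 [0.633  0.0274 0.0487] [605.5   6.8] [119.1 150.3] 70.8
0.095 770 [0.6214 0.0083 0.1101] [610.7   3.9] [ 98.3 155.7] 70.8
0.12 287 [0.6374 0.0225 0.1461] [616.3  21.9] [ 76. 127.] 37.1
```

```bash
python3 - <<'E'
from h import *
im,d,c=cam('wrist'); np.savez('wrist0.npz',im=im,d=d,**c); cv2.imwrite('pics/wrist0.png',im); print((-np.array(c['R']).T@c['t']).round(3),np.round(c['R'],2).tolist(),c['fovy'],c['cx'],c['cy'])
E
python3 -m handwheel '[-0.05,-0.143,0,0,0,-0.078,-0.05,-0.143,0,0,0,-0.078,-0.05,-0.143,0,0,0,-0.078,-0.05,-0.143,0,0,0,-0.078,-0.05,-0.143,0,0,0,-0.078]' 1
python3 -m handwheel '[-0.05,-0.143,0,0,0,-0.078,-0.05,-0.143,0,0,0,-0.078,-0.05,-0.143,0,0,0,-0.078,-0.05,-0.143,0,0,0,-0.078,-0.05,-0.143,0,0,0,-0.078]' 1
python3 -m handwheel '[0,0,0,0,0,0,0,0,0,0,0,0,0,0,0,0,0,0]'
python3 - <<'E'
from h import *
im,d,c=cam('wrist'); np.savez('wrist1.npz',im=im,d=d,**c); a=np.load('wrist0.npz')['im']
cv2.imwrite('pics/w01.png',cv2.resize(np.hstack([a,im]),(800,300))); st()
E
```

```text
[0.674 0.08  0.374] [[1.0, -0.0, -0.0], [0.0, -0.95, 0.31], [-0.0, -0.31, -0.95]] 61.52600793165148 250.9697349319187 193.42146169278337
time: 0.57
eef_pos: [0.6369, -0.108, 0.2498]
tcp_rot: [0.889, 0.458, -0.0, -0.0]
contact_force: [0.2, 0.4, 0.1]
opening: 0.998
finger_force: 0.0
time: 0.98
eef_pos: [0.5993, -0.2153, 0.2498]
tcp_rot: [0.986, 0.169, -0.0, -0.0]
contact_force: [-0.0, 0.4, -0.3]
opening: 0.993
finger_force: 0.0
time: 1.23
eef_pos: [0.6, -0.214, 0.25]
tcp_rot: [0.985, 0.173, -0.0, -0.0]
contact_force: [-0.9, 0.2, 0.0]
opening: 0.999
finger_force: 0.0
{'time': 1.2833, 'eef_pos': [0.6001, -0.2136, 0.2501], 'tcp_rot': [0.985, 0.1728, -0.0001, -0.0003], 'contact_force': [0.0162, 0.0959, -0.4927], 'opening': 1.0013, 'finger_force': 0.0, 'qpos': [-0.5012, 0.2045, 1.6753, 0.0005, 1.2624, 0.722]}
```

View pics/w01.png

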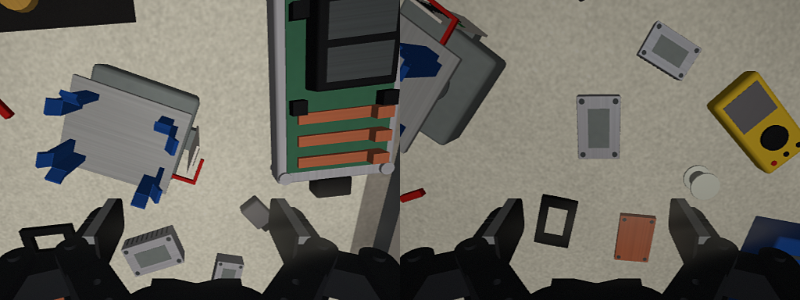

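Left picture (400-px-wide halves): pan with four blue guides, centre about (130,128), and the body look-alikes at (152,252) and (230,268). Right picture: the large body at (598,126), small one at (670,50), frame (556,221) and plate (635,237). The choice is clear.

```bash
cat >> h.py <<'E'
def top(c,d,xy,z,tol=.004,r=.075):
    W=cloud(c,d); m=(abs(W[...,2]-z)<tol)&(np.hypot(W[...,0]-xy[0],W[...,1]-xy[1])<r)
    n,l,s,_=cv2.connectedComponentsWithStats(m.astype(np.uint8)); i=1+np.argmax(s[1:,4]); P=W[l==i]
    rc=cv2.minAreaRect((P[:,:2]*1000).astype(np.float32)); a=rc[2]; w,h=rc[1]
    if w<h: w,h,a=h,w,a-90
    print('n',len(P),'z',np.median(P[:,2]).round(4),'c',np.round(rc[0],1),'size',round(w,1),round(h,1),'long axis deg',round(a,1)); return P,rc
E
python3 - <<'E'
from h import *
A=dict(np.load('wrist0.npz')); B=dict(np.load('wrist1.npz'))
for n,xy,z in(('body',(.6,-.215),.028),('frame',(.421,-.204),.010),('plate',(.435,-.341),.010)):
    print(n); top(B,B['d'],xy,z)
for n,C in(('A',A),):
    W=cloud(C,C['d']); im=C['im'].astype(int)
    P,rc=top(C,C['d'],(.61,.004),.111,.004,.12)
    blue=(im[...,0]>im[...,2]*2)&(im[...,0]>60)
    X=W[blue]; X=X[np.hypot(X[:,0]-.61,X[:,1]-.004)<.12]
    th=np.radians(-19.2); R=np.array([[np.cos(th),np.sin(th)],[-np.sin(th),np.cos(th)]])
    ctr=np.array(rc[0])/1000
    for nm,Q in(('pan',P),('blue',X[(X[:,2]>.113)&(X[:,2]<.155)]),('bluetop',X[(X[:,2]>.158)])):
        L=(Q[:,:2]-ctr)@R.T*1000
        print(nm)
        for sx in(-1,1):
            for sy in(-1,1):
                q=L[(L[:,0]*sx>0)&(L[:,1]*sy>0)]
                if len(q)>5: print(sx,sy,len(q),np.percentile(q,[2,50,98],axis=0).round(1).tolist(), 'z',np.percentile(Q[:,2],[50,98]).round(3))
E
```

```text
body
n 4356 z 0.0293 c [ 600.3 -216. ] size 89.2 60.0 long axis deg 20.2
frame
n 1951 z 0.0115 c [ 419.3 -204.5] size 91.7 60.1 long axis deg 6.9
plate
n 2649 z 0.0115 c [ 434.  -342.3] size 92.6 60.3 long axis deg 14.4
n 14416 z 0.1122 c [607.1   4. ] size 154.8 98.4 long axis deg -19.0
pan
-1 -1 4131 [[-75.0, -47.4], [-33.5, -19.8], [-1.4, -0.8]] z [0.112 0.114]
-1 1 5115 [[-74.8, 0.9], [-34.5, 25.5], [-1.4, 48.7]] z [0.112 0.114]
1 -1 2589 [[0.9, -46.2], [23.6, -19.7], [75.7, -0.8]] z [0.112 0.114]
1 1 2581 [[0.8, 0.9], [19.6, 28.9], [47.8, 49.0]] z [0.112 0.114]
blue
-1 -1 29 [[-62.0, -36.9], [-61.4, -27.8], [-47.2, -19.3]] z [0.144 0.155]
-1 1 38 [[-62.2, 18.2], [-61.6, 26.5], [-47.4, 37.9]] z [0.144 0.155]
1 -1 22 [[20.3, -32.9], [32.2, -32.0], [38.4, -17.4]] z [0.144 0.155]
1 1 30 [[20.7, 31.7], [32.3, 36.7], [38.2, 38.4]] z [0.144 0.155]
bluetop
-1 -1 601 [[-70.3, -41.5], [-60.3, -33.4], [-47.5, -18.2]] z [0.163 0.166]
-1 1 617 [[-70.7, 18.6], [-64.3, 30.3], [-47.6, 42.2]] z [0.163 0.166]
1 -1 458 [[20.0, -41.0], [31.1, -34.2], [42.7, -18.0]] z [0.163 0.166]
1 1 460 [[19.5, 19.2], [35.0, 31.8], [42.7, 42.4]] z [0.163 0.166]
```

```bash
python3 -m handwheel '[0,-0.016,-0.25,0,0,0,0,0,-0.25,0,0,0,0,0,-0.25,0,0,0,0,0,-0.25,0,0,0,0,0,-0.25,0,0,0]' 1
python3 -m handwheel '[0,0,-0.17,0,0,0,0,0,-0.1,0,0,0,0,0,0,0,0,0]'
python3 -m handwheel '[0,0,0,0,0,0,0,0,0,0,0,0,0,0,0,0,0,0,0,0,0,0,0,0,0,0,0,0,0,0]' 0 40
python3 -m handwheel '[0,0,0,0,0,0,0,0,0,0,0,0,0,0,0,0,0,0,0,0,0,0,0,0,0,0,0,0,0,0]'
```

```text
time: 1.7
eef_pos: [0.6004, -0.2154, 0.0614]
tcp_rot: [0.985, 0.173, 0.0, 0.0]
contact_force: [-0.2, -0.4, 0.5]
opening: 1.0
finger_force: 0.0
time: 1.95
eef_pos: [0.5977, -0.2144, 0.0179]
tcp_rot: [0.985, 0.173, -0.003, -0.003]
contact_force: [-0.4, 0.7, -0.6]
opening: 1.001
finger_force: 0.0
time: 2.37
eef_pos: [0.602, -0.2178, 0.0254]
tcp_rot: [0.985, 0.172, 0.002, 0.002]
contact_force: [0.4, -0.3, 6.4]
opening: 0.695
finger_force: 47.9
time: 2.78
eef_pos: [0.602, -0.2178, 0.0254]
tcp_rot: [0.985, 0.172, 0.002, 0.002]
contact_force: [0.9, 0.9, 5.7]
opening: 0.694
finger_force: 48.0
```

```bash
python3 -m handwheel '[0,0,0.05,0,0,0,0,0,0.15,0,0,0,0,0,0.25,0,0,0,0,0,0.25,0,0,0,0,0,0.25,0,0,0]'
python3 -m handwheel '[0,0,0.25,0,0,0,0,0,0.25,0,0,0,0,0,0.1,0,0,0,0,0,0,0,0,0,0,0,0,0,0,0]'
python3 -m handwheel '[0,0,0,0,0,0,0,0,0,0,0,0]'
python3 - <<'E'
from h import *
s=st(); im,d,c=cam('wrist'); cv2.imwrite('pics/w2.png',im); np.savez('wrist2.npz',im=im,d=d,**c)
W=cloud(c,d); print(np.array(c['R']).T@-c['t'])
E
```

```text
time: 3.2
eef_pos: [0.5986, -0.2163, 0.1652]
tcp_rot: [0.985, 0.172, -0.001, -0.001]
contact_force: [0.4, -0.8, -1.9]
opening: 0.691
finger_force: 46.9
time: 3.62
eef_pos: [0.5996, -0.2168, 0.2551]
tcp_rot: [0.985, 0.172, 0.0, 0.0]
contact_force: [0.3, -0.1, -2.9]
opening: 0.69
finger_force: 47.0
time: 3.78
eef_pos: [0.5985, -0.2161, 0.251]
tcp_rot: [0.985, 0.172, -0.003, -0.002]
contact_force: [-0.1, 0.6, -2.8]
opening: 0.688
finger_force: 47.0
{'time': 3.7833, 'eef_pos': [0.5985, -0.2161, 0.251], 'tcp_rot': [0.9851, 0.1719, -0.0025, -0.002], 'contact_force': [-0.1215, 0.6348, -2.7671], 'opening': 0.6881, 'finger_force': 46.9591, 'qpos': [-0.5058, 0.2052, 1.6728, -0.0, 1.2701, 0.7196]}
[ 0.67354401 -0.18955631  0.37526002]
```

View pics/w2.png

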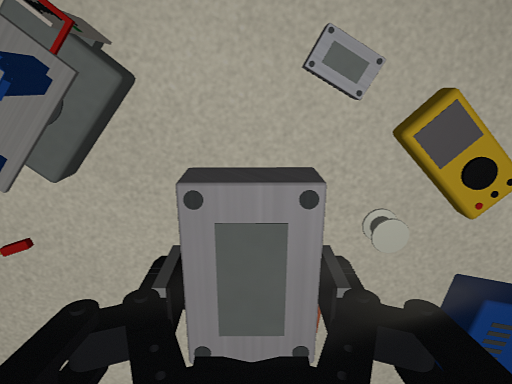

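The body is held (column 178–326, rows 180–360), slot-free top up and square in the jaws. Next I carry it above the pocket and look again there.

```bash
python3 -m handwheel '[-0.01,0.25,0,0,0,-0.072,-0.01,0.25,0,0,0,-0.072,-0.01,0.25,0,0,0,-0.072,-0.007,0.25,0,0,0,-0.072,0,0.25,0,0,0,-0.072]'
python3 -m handwheel '[0,0.25,0,0,0,-0.072,0,0,0,0,0,0,0,0,0,0,0,0,0,0,0,0,0,0,0,0,0,0,0,0]'
cat > pk.py <<'E'
from h import *
# pocket and held piece in tcp-centred pocket axes
def look(name,ztop=None,p0=(.5941,.0089),th=-19.1):
    s=ctrl.get_state(); im,d,c=cam('wrist'); cv2.imwrite('pics/%s.png'%name,im); np.savez(name+'.npz',im=im,d=d,**c)
    p=np.array(s['eef_pos']); q=s['tcp_rot']; print('tcp',p.round(4),'yaw',np.degrees(np.arctan2(q[1]**2-q[0]**2,2*q[0]*q[1])).round(2),'F',np.round(s['contact_force'],1))
    W=cloud(c,d); I=im.astype(int); t=np.radians(th); R=np.array([[np.cos(t),np.sin(t)],[-np.sin(t),np.cos(t)]])
    L=(W[...,:2]-np.array(p0))@R.T*1000
    blue=(I[...,0]>I[...,2]*2)&(I[...,0]>60)&(W[...,2]>.1)&(np.hypot(L[...,0],L[...,1])<90)
    for sx in(-1,1):
        for sy in(-1,1):
            m=blue&(L[...,0]*sx>0)&(L[...,1]*sy>0)
            if m.sum()>30: print('guide',sx,sy,m.sum(),np.percentile(L[m],[1,99],axis=0).round(1).tolist(),'z',np.percentile(W[m][:,2],[5,98]).round(3))
    if ztop is not None: top(c,d,p[:2],ztop,.005,.08)
    return im,d,c,W,L
E
python3 - <<'E'
from pk import *
look('w3',.256)
E
```

```text
time: 4.25
eef_pos: [0.5933, -0.0277, 0.2527]
tcp_rot: [0.994, -0.113, -0.002, -0.0]
contact_force: [0.6, -0.3, -2.1]
opening: 0.689
finger_force: 46.9
time: 4.67
eef_pos: [0.5943, 0.007, 0.2539]
tcp_rot: [0.986, -0.166, -0.001, 0.0]
contact_force: [-0.2, -0.2, -2.2]
opening: 0.691
finger_force: 46.9
tcp [0.5943 0.007  0.2539] yaw -109.11 F [-0.2 -0.2 -2.2]
guide 1 -1 710 [[33.4, -42.0], [57.1, -18.2]] z [0.155 0.166]
guide 1 1 763 [[33.0, 18.2], [57.1, 41.4]] z [0.133 0.166]
n 25550 z 0.2577 c [593.9   7.4] size 90.0 86.8 long axis deg -19.5
```

View pics/w3.png

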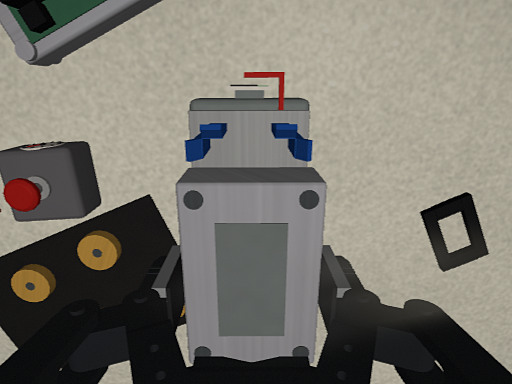

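The guides are at columns 186–312 and the held body at 178–326, concentric. The pocket centre agrees to 0.3 mm between the two views, so I lower the body.

```bash
python3 -m handwheel '[0,0.005,-0.13,0,0,0,0,0,-0.13,0,0,0,0,0,-0.1,0,0,0,0,0,0,0,0,0,0,0,0,0,0,0]'
python3 -m handwheel '[0,0,-0.05,0,0,0,0,0,-0.05,0,0,0,0,0,-0.05,0,0,0,0,0,-0.05,0,0,0,0,0,0,0,0,0]'
python3 -m handwheel '[0,0,-0.05,0,0,0,0,0,-0.05,0,0,0,0,0,-0.05,0,0,0,0,0,-0.05,0,0,0,0,0,0,0,0,0]'
```

```text
time: 5.13
eef_pos: [0.5939, 0.0078, 0.1997]
tcp_rot: [0.986, -0.166, -0.001, 0.0]
contact_force: [-0.3, 0.2, -0.9]
opening: 0.688
finger_force: 46.8
time: 5.55
eef_pos: [0.5933, 0.009, 0.1685]
tcp_rot: [0.986, -0.166, -0.002, 0.0]
contact_force: [0.1, -0.2, -2.4]
opening: 0.695
finger_force: 46.9
time: 5.97
eef_pos: [0.5933, 0.0091, 0.1384]
tcp_rot: [0.986, -0.166, -0.002, 0.0]
contact_force: [-0.9, -0.3, -2.6]
opening: 0.69
finger_force: 46.9
```

```bash
python3 -m handwheel '[0,0,-0.03,0,0,0,0,0,-0.03,0,0,0,0,0,0,0,0,0]'
python3 -m handwheel '[0,0,0,0,0,0,0,0,0,0,0,0,0,0,0,0,0,0,0,0,0,0,0,0]' 1
python3 -m handwheel '[0,0,0.06,0,0,0,0,0,0.15,0,0,0,0,0,0.25,0,0,0,0,0,0.25,0,0,0,0,0,0.25,0,0,0]'
python3 -m handwheel '[-0.1,-0.1,0,0,0,0,-0.1,-0.1,0,0,0,0,0,0,0,0,0,0,0,0,0,0,0,0]'
python3 - <<'E'
from pk import *
look('w4',.133)
E
```

```text
time: 6.22
eef_pos: [0.5945, 0.0089, 0.1314]
tcp_rot: [0.986, -0.166, 0.0, 0.0]
contact_force: [-1.2, 0.1, -0.4]
opening: 0.691
finger_force: 47.1
time: 6.55
eef_pos: [0.5949, 0.0088, 0.1325]
tcp_rot: [0.986, -0.166, 0.001, -0.0]
contact_force: [-0.1, -0.5, 0.1]
opening: 0.996
finger_force: 0.0
time: 6.97
eef_pos: [0.5941, 0.0089, 0.278]
tcp_rot: [0.986, -0.166, 0.0, -0.0]
contact_force: [1.3, 0.5, -1.8]
opening: 1.002
finger_force: 0.0
time: 7.3
eef_pos: [0.5642, -0.0215, 0.2769]
tcp_rot: [0.986, -0.166, 0.001, -0.0]
contact_force: [-0.3, 0.3, -0.2]
opening: 1.004
finger_force: 0.0
tcp [ 0.5642 -0.0215  0.2769] yaw -109.16 F [-0.3  0.3 -0.2]
guide -1 -1 489 [[-57.5, -41.9], [-33.1, -19.2]] z [0.137 0.159]
guide -1 1 522 [[-57.2, 18.0], [-33.2, 41.1]] z [0.147 0.159]
guide 1 -1 510 [[33.2, -41.7], [56.6, -18.7]] z [0.149 0.159]
guide 1 1 609 [[33.2, 18.1], [56.7, 41.4]] z [0.147 0.159]
n 7240 z 0.1334 c [591.3  14.1] size 96.8 69.0 long axis deg -17.8
```

View pics/w4.png

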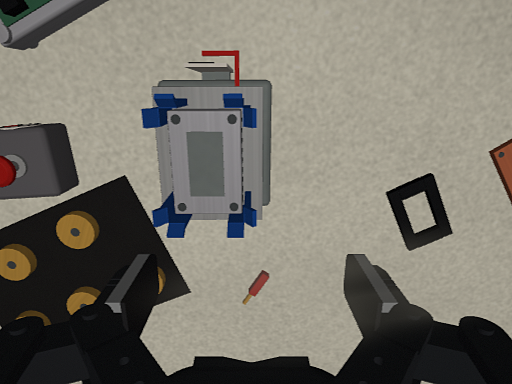

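The body sits flat in the pocket at (205,163), inside all four guides. The frame is at (419,212) and unmoved, so I go to it.

```bash
python3 -m handwheel '[-0.161,-0.203,0,0,0,0.072,-0.161,-0.203,0,0,0,0.072,-0.161,-0.203,0,0,0,0.072,-0.161,-0.203,0,0,0,0.072,-0.161,-0.203,0,0,0,0]'
python3 -m handwheel '[-0.161,-0.203,0,0,0,0,0,0,0,0,0,0,0,0,0,0,0,0,0,0,0,0,0,0]'
python3 - <<'E'
from h import *
s=st();im,d,c=cam('wrist'); q=s['tcp_rot'];print('yaw',np.degrees(np.arctan2(q[1]**2-q[0]**2,2*q[0]*q[1])))
top(c,d,s['eef_pos'][:2],.011); top(c,d,(.434,-.342),.011); cv2.imwrite('pics/w5.png',im)
E
```

```text
time: 7.77
eef_pos: [0.4447, -0.172, 0.2758]
tcp_rot: [0.998, 0.059, 0.0, -0.0]
contact_force: [0.6, -0.7, 0.9]
opening: 0.995
finger_force: 0.0
time: 8.1
eef_pos: [0.4216, -0.2017, 0.2758]
tcp_rot: [0.998, 0.056, 0.0, -0.0]
contact_force: [0.3, -0.7, 0.4]
opening: 1.002
finger_force: 0.0
{'time': 8.1, 'eef_pos': [0.4216, -0.2017, 0.2758], 'tcp_rot': [0.9984, 0.056, 0.0002, -0.0004], 'contact_force': [0.2921, -0.6656, 0.4041], 'opening': 1.002, 'finger_force': 0.0, 'qpos': [-0.6643, -0.2079, 2.0397, 0.0008, 1.31, 0.7943]}
yaw -83.58116099043131
n 2347 z 0.0112 c [ 419.6 -204.6] size 89.9 60.0 long axis deg 7.0
n 3564 z 0.0112 c [ 434.3 -341.8] size 90.2 59.9 long axis deg 13.9
```

```bash
python3 -m handwheel '[0,-0.005,-0.27,0,0,0.006,0,0,-0.27,0,0,0,0,0,-0.27,0,0,0,0,0,-0.27,0,0,0,0,0,-0.27,0,0,0]'
python3 -m handwheel '[0,0,-0.2,0,0,0,0,0,-0.1,0,0,0,0,0,-0.01,0,0,0,0,0,0,0,0,0,0,0,0,0,0,0]'
python3 -m handwheel '[0,0,0,0,0,0,0,0,0,0,0,0,0,0,0,0,0,0,0,0,0,0,0,0,0,0,0,0,0,0]' 0 25
python3 -m handwheel '[0,0,0,0,0,0,0,0,0,0,0,0]'
```

```text
time: 8.57
eef_pos: [0.4222, -0.2012, 0.0718]
tcp_rot: [0.998, 0.062, 0.001, 0.0]
contact_force: [1.5, 0.1, 1.2]
opening: 0.998
finger_force: 0.0
time: 8.98
eef_pos: [0.4226, -0.2027, 0.0279]
tcp_rot: [0.998, 0.062, 0.001, 0.001]
contact_force: [-0.1, 0.5, -0.4]
opening: 1.001
finger_force: 0.0
time: 9.4
eef_pos: [0.4222, -0.2032, 0.0288]
tcp_rot: [0.998, 0.06, 0.001, 0.0]
contact_force: [-1.1, 4.8, 13.7]
opening: 0.299
finger_force: 6.8
time: 9.57
eef_pos: [0.422, -0.2017, 0.029]
tcp_rot: [0.998, 0.06, 0.0, -0.002]
contact_force: [-0.8, 8.0, 11.8]
opening: 0.005
finger_force: 6.0
```

The fingers shut to 0, so they slid over the frame without gripping it: the tips were higher than I assumed at this opening. I'll lift and look.

```bash
python3 -m handwheel '[0,0,0.1,0,0,0,0,0,0.27,0,0,0,0,0,0.27,0,0,0,0,0,0.27,0,0,0,0,0,0,0,0,0]'
python3 -m handwheel '[0,0,0.27,0,0,0,0,0,0.27,0,0,0,0,0,0.2,0,0,0,0,0,0,0,0,0,0,0,0,0,0,0]' 1
python3 - <<'E'
from h import *
s=st();im,d,c=cam('wrist'); q=s['tcp_rot'];print('yaw',np.degrees(np.arctan2(q[1]**2-q[0]**2,2*q[0]*q[1])))
top(c,d,s['eef_pos'][:2],.011); top(c,d,(.434,-.342),.011); cv2.imwrite('pics/w6.png',im)
E
```

```text
time: 9.98
eef_pos: [0.4254, -0.206, 0.1729]
tcp_rot: [0.998, 0.061, 0.007, 0.006]
contact_force: [1.6, 0.0, 1.7]
opening: 0.002
finger_force: 0.0
time: 10.4
eef_pos: [0.4219, -0.2035, 0.277]
tcp_rot: [0.998, 0.061, 0.002, 0.002]
contact_force: [0.6, 0.5, -0.7]
opening: 0.707
finger_force: 0.0
{'time': 10.4, 'eef_pos': [0.4219, -0.2035, 0.277], 'tcp_rot': [0.9982, 0.0607, 0.0022, 0.002], 'contact_force': [0.597, 0.5199, -0.6662], 'opening': 0.7069, 'finger_force': 0.0, 'qpos': [-0.6665, -0.2095, 2.0389, 0.0, 1.3062, 0.7828]}
yaw -83.03991778116578
n 2318 z 0.0112 c [ 420.2 -214.3] size 89.1 60.0 long axis deg 6.9
n 3546 z 0.0112 c [ 434.4 -342.1] size 90.3 60.3 long axis deg 14.3
```

View pics/w6.png

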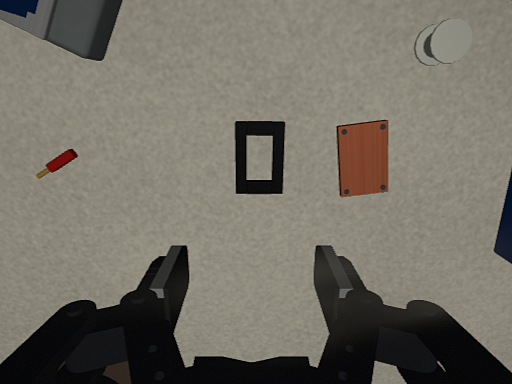

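The frame at (259,157) was only shifted 10 mm and lies flat. I read the actual fingertip height off the depth image.

```bash
python3 - <<'E'
from h import *
for i in range(2):
    s=ctrl.get_state();im,d,c=cam('wrist'); W=cloud(c,d); p=np.array(s['eef_pos'])
    m=(W[...,2]>.15)&(abs(W[...,0]-p[0])<.06); z=W[...,2][m]; print('op',s['opening'],'tcp z',p[2],'finger z pct',np.percentile(z,[0,.5,1,2,5]).round(4), (W[m][np.argmin(z)]-p).round(4))
    v,u=np.where(m&(W[...,2]<np.percentile(z,1)+.002)); print(u.min(),u.max(),v.min(),v.max())
E
```

```text
op 0.7950452118699 tcp z 0.2745965559898021 finger z pct [0.2634 0.2674 0.2697 0.273  0.2812] [ 0.0042 -0.0334 -0.0112]
148 353 247 292
op 0.875183735259753 tcp z 0.273148891606667 finger z pct [0.2634 0.2679 0.2701 0.2733 0.2808] [ 0.0092 -0.0364 -0.0098]
139 361 250 296
```

```bash
python3 -m handwheel '[0,0,0,0,0,0,0,0,0,0,0,0,0,0,0,0,0,0]' 1
python3 - <<'E'
from h import *
s=ctrl.get_state();im,d,c=cam('wrist'); W=cloud(c,d); p=np.array(s['eef_pos'])
m=(W[...,2]>.15)&(abs(W[...,0]-p[0])<.06); z=W[...,2][m]; print('op',s['opening'],'tcp',p,'finger z pct',np.percentile(z,[0,.5,1,2,5]).round(4))
top(c,d,(.420,-.2143),.011)
E
```

```text
time: 10.8
eef_pos: [0.4207, -0.2025, 0.2731]
tcp_rot: [0.998, 0.061, -0.001, -0.001]
contact_force: [0.0, -1.1, 0.1]
opening: 1.001
finger_force: 0.0
op 1.0011781824897732 tcp [ 0.42074526 -0.20249332  0.27308503] finger z pct [0.2673 0.2712 0.2731 0.2759 0.2826]
n 2361 z 0.0112 c [ 420.  -214.4] size 89.7 59.8 long axis deg 6.8
```

Tips stand about 6 mm ahead of the TCP when open and 14 mm ahead at 60 mm opening. The TCP must therefore be near z = 0.016 for thin pieces.

```bash
python3 -m handwheel '[0.004,-0.065,-0.27,0,0,0,0,0,-0.27,0,0,0,0,0,-0.27,0,0,0,0,0,-0.27,0,0,0,0,0,-0.27,0,0,0]' 1
python3 -m handwheel '[0,0,-0.2,0,0,0,0,0,-0.1,0,0,0,0,0,-0.07,0,0,0,0,0,0,0,0,0,0,0,0,0,0,0]'
python3 -m handwheel '[0,0,0,0,0,0,0,0,0,0,0,0,0,0,0,0,0,0,0,0,0,0,0,0,0,0,0,0,0,0]' 0.6 25
```

```text
time: 11.27
eef_pos: [0.4216, -0.2124, 0.0702]
tcp_rot: [0.998, 0.061, 0.0, 0.0]
contact_force: [0.1, 0.2, -0.3]
opening: 0.997
finger_force: 0.0
time: 11.68
eef_pos: [0.422, -0.2127, 0.0165]
tcp_rot: [0.998, 0.061, 0.0, 0.0]
contact_force: [0.5, 0.2, 0.2]
opening: 1.003
finger_force: 0.0
time: 12.1
eef_pos: [0.423, -0.2135, 0.0183]
tcp_rot: [0.998, 0.061, 0.001, 0.001]
contact_force: [-0.5, 1.0, 6.5]
opening: 0.695
finger_force: 27.4
```

```bash
python3 -m handwheel '[0,0,0.05,0,0,0,0,0,0.2,0,0,0,0,0,0.27,0,0,0,0,0,0.27,0,0,0,0,0,0.27,0,0,0]' 
python3 -m handwheel '[0,0,0.27,0,0,0,0,0,0.23,0,0,0,0,0,0,0,0,0,0,0,0,0,0,0,0,0,0,0,0,0]'
cat >> h.py <<'E'
def held(name,half=.045):
    s=ctrl.get_state();im,d,c=cam('wrist'); W=cloud(c,d); p=np.array(s['eef_pos']); q=s['tcp_rot']
    yaw=np.arctan2(q[1]**2-q[0]**2,2*q[0]*q[1]); t=yaw+np.pi/2  # tool x axis (long side) direction
    R=np.array([[np.cos(t),np.sin(t)],[-np.sin(t),np.cos(t)]]); L=(W[...,:2]-p[:2])@R.T*1000; z=(W[...,2]-p[2])*1000
    print('tcp',p.round(4),'yaw',np.degrees(yaw).round(2),'F',np.round(s['contact_force'],1),'op',round(s['opening'],3))
    for y0 in(-20,0,20):
        for nm,sg in(('far',1),('near',-1)):
            m=(abs(L[...,1]-y0)<3)&(L[...,0]*sg>25)&(abs(L[...,0])<60)&(z>-35)&(z<15)
            if m.sum()>3: print(nm,y0,'long edge',np.percentile(sg*L[...,0][m],97).round(1),'ztop',np.percentile(z[m],[20,50,80]).round(1))
    m=(abs(L[...,0]-35)<4)&(abs(L[...,1])<45)&(z>-35)&(z<15)
    if m.sum(): print('short edges',np.percentile(L[...,1][m],[2,98]).round(1))
    cv2.imwrite('pics/%s.png'%name,im); np.savez(name+'.npz',im=im,d=d,**c)
E
python3 -c "
from h import *
held('w7')"
```

```text
time: 12.52
eef_pos: [0.4211, -0.2119, 0.1772]
tcp_rot: [0.998, 0.061, -0.0, -0.0]
contact_force: [1.9, -0.1, 0.0]
opening: 0.692
finger_force: 27.5
time: 12.93
eef_pos: [0.4211, -0.212, 0.2497]
tcp_rot: [0.998, 0.061, -0.0, -0.0]
contact_force: [0.2, 0.1, -0.3]
opening: 0.693
finger_force: 27.5
tcp [ 0.4211 -0.212   0.2497] yaw -83.02 F [ 0.2  0.1 -0.3] op 0.693
far -20 long edge 42.7 ztop [-8.2 -7.5 -6.9]
near -20 long edge 45.9 ztop [-7.4 -7.  -6.6]
far 0 long edge 42.8 ztop [-8.  -7.4 -6.8]
near 0 long edge 46.4 ztop [-11.   -7.2  -6.6]
far 20 long edge 42.8 ztop [-8.  -7.3 -6.8]
near 20 long edge 46.0 ztop [-7.3 -6.9 -6.4]
short edges [-28.2  28.9]
```

```bash
python3 -m handwheel '[0.167,0.212,0,0,0,-0.0725,0.167,0.212,0,0,0,-0.0725,0.167,0.212,0,0,0,-0.0725,0.167,0.212,0,0,0,-0.0725,0.167,0.212,0,0,0,0]' 
python3 -m handwheel '[0.167,0.212,0,0,0,0,0.167,0.212,0,0,0,0,0,0,0,0,0,0,0,0,0,0,0,0,0,0,0,0,0,0]'
python3 -m handwheel '[0,0,-0.1,0,0,0,0,0,-0.1,0,0,0,0,0,-0.05,0,0,0,0,0,0,0,0,0,0,0,0,0,0,0]'
python3 -c "
from h import *
held('w8')
import pk; pk.look('w8b')"
```

```text
time: 13.4
eef_pos: [0.5401, -0.0606, 0.2475]
tcp_rot: [0.988, -0.153, -0.002, -0.0]
contact_force: [0.5, -0.3, 0.5]
opening: 0.693
finger_force: 27.5
time: 13.82
eef_pos: [0.5895, 0.0015, 0.2478]
tcp_rot: [0.989, -0.151, -0.002, 0.0]
contact_force: [-0.1, -0.5, -0.7]
opening: 0.691
finger_force: 27.5
time: 14.23
eef_pos: [0.5899, 0.0004, 0.2122]
tcp_rot: [0.988, -0.152, -0.001, 0.0]
contact_force: [0.0, 1.4, 0.5]
opening: 0.69
finger_force: 27.5
tcp [5.899e-01 4.000e-04 2.122e-01] yaw -107.48 F [0.  1.4 0.5] op 0.69
far -20 long edge 42.7 ztop [-8.1 -7.5 -6.9]
near -20 long edge 45.8 ztop [-7.4 -7.  -6.5]
far 0 long edge 42.8 ztop [-8.1 -7.4 -6.9]
near 0 long edge 46.3 ztop [-10.6  -7.2  -6.6]
far 20 long edge 42.8 ztop [-8.2 -7.5 -6.8]
near 20 long edge 45.8 ztop [-7.3 -6.8 -6.5]
short edges [-28.5  28.5]
tcp [5.905e-01 5.000e-04 2.133e-01] yaw -107.46 F [ 0.4 -0.3  0.2]
guide -1 -1 515 [[-56.5, -34.8], [-19.9, -18.6]] z [0.119 0.198]
guide 1 -1 1052 [[33.4, -42.0], [57.2, -17.9]] z [0.127 0.16 ]
guide 1 1 1229 [[33.2, 18.1], [56.9, 41.4]] z [0.119 0.159]
```

View pics/w8b.png

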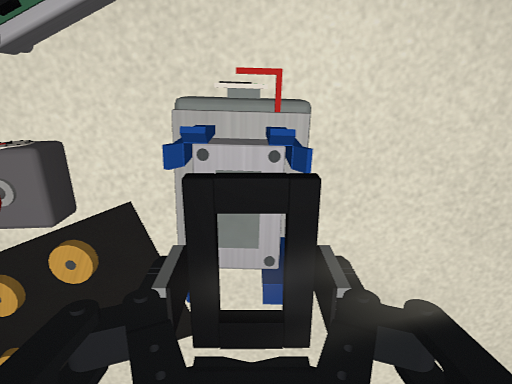

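The frame is held level (columns 183–321) but the arm stopped about 9 mm short of the guides' centre. I correct that before lowering.

```bash
python3 -m handwheel '[0.018,0.026,0,0,0,-0.018,0.018,0.026,0,0,0,0,0,0,0,0,0,0,0,0,0,0,0,0]'
python3 -c "
from h import *
held('w9')
held('w9')"
```

```text
time: 14.67
eef_pos: [0.5964, 0.0092, 0.2136]
tcp_rot: [0.986, -0.165, 0.001, 0.0]
contact_force: [0.5, -0.7, -0.2]
opening: 0.691
finger_force: 27.5
tcp [0.5964 0.0092 0.2136] yaw -108.96 F [ 0.5 -0.7 -0.2] op 0.691
far -20 long edge 42.8 ztop [-8.1 -7.4 -6.9]
near -20 long edge 45.8 ztop [-7.4 -7.1 -6.6]
far 0 long edge 42.8 ztop [-8.1 -7.4 -6.8]
near 0 long edge 46.5 ztop [-11.   -7.3  -6.7]
far 20 long edge 42.8 ztop [-8.  -7.3 -6.8]
near 20 long edge 45.7 ztop [-7.5 -7.  -6.5]
short edges [-28.5  28.7]
tcp [0.5963 0.0092 0.2134] yaw -108.97 F [ 0.2 -0.2 -0.3] op 0.687
far -20 long edge 42.8 ztop [-8.2 -7.5 -6.9]
near -20 long edge 45.8 ztop [-7.5 -7.1 -6.7]
far 0 long edge 42.8 ztop [-8.1 -7.4 -6.9]
near 0 long edge 46.5 ztop [-10.9  -7.4  -6.8]
far 20 long edge 42.8 ztop [-8.  -7.4 -6.8]
near 20 long edge 45.9 ztop [-7.4 -7.  -6.6]
short edges [-28.6  28.6]
```

```bash
python3 -m handwheel '[-0.004,-0.006,-0.1,0,0,0,0,0,-0.1,0,0,0,0,0,-0.06,0,0,0,0,0,-0.06,0,0,0,0,0,0,0,0,0]'
python3 -m handwheel '[0,0,-0.05,0,0,0,0,0,-0.05,0,0,0,0,0,-0.03,0,0,0,0,0,0,0,0,0,0,0,0,0,0,0]'
```

```text
time: 15.18
eef_pos: [0.5943, 0.0083, 0.1625]
tcp_rot: [0.986, -0.165, -0.002, 0.0]
contact_force: [0.0, -0.3, -0.2]
opening: 0.692
finger_force: 27.5
time: 15.6
eef_pos: [0.5956, 0.0081, 0.1456]
tcp_rot: [0.986, -0.165, -0.0, 0.0]
contact_force: [0.1, 0.3, 0.4]
opening: 0.692
finger_force: 27.6
```

```bash
python3 -m handwheel '[0,0,-0.012,0,0,0,0,0,0,0,0,0]'
python3 -m handwheel '[0,0,0,0,0,0,0,0,0,0,0,0,0,0,0,0,0,0,0,0,0,0,0,0]' 1
python3 -m handwheel '[0,0,0.06,0,0,0,0,0,0.15,0,0,0,0,0,0.25,0,0,0,0,0,0.25,0,0,0,0,0,0.2,0,0,0]'
python3 -m handwheel '[-0.1,-0.1,0,0,0,0,-0.1,-0.1,0,0,0,0,0,0,0,0,0,0,0,0,0,0,0,0]'
python3 - <<'E'
from pk import *
look('w10',.142); top(*(lambda a:(a[2],a[1]))(cam('wrist')),(.434,-.342),.011)
E
```

```text
time: 15.77
eef_pos: [0.5957, 0.0081, 0.144]
tcp_rot: [0.986, -0.165, 0.0, 0.0]
contact_force: [-0.0, -0.8, 2.2]
opening: 0.688
finger_force: 27.7
time: 16.1
eef_pos: [0.5953, 0.0082, 0.1434]
tcp_rot: [0.986, -0.165, -0.0, -0.0]
contact_force: [-0.7, 0.3, 0.4]
opening: 1.002
finger_force: 0.0
time: 16.52
eef_pos: [0.5959, 0.0082, 0.2838]
tcp_rot: [0.986, -0.165, 0.001, -0.0]
contact_force: [1.3, -0.1, 0.6]
opening: 1.002
finger_force: 0.0
time: 16.85
eef_pos: [0.5652, -0.0222, 0.2809]
tcp_rot: [0.986, -0.166, 0.001, -0.0]
contact_force: [0.4, -0.2, -0.3]
opening: 1.0
finger_force: 0.0
tcp [ 0.5652 -0.0222  0.2809] yaw -109.09 F [ 0.4 -0.2 -0.3]
guide -1 -1 536 [[-56.9, -42.3], [-33.0, -19.2]] z [0.134 0.158]
guide -1 1 620 [[-56.6, 18.0], [-33.2, 40.9]] z [0.136 0.158]
guide 1 -1 509 [[33.2, -42.0], [57.0, -19.0]] z [0.148 0.159]
guide 1 1 668 [[33.0, 18.0], [57.0, 41.3]] z [0.129 0.158]
n 5043 z 0.1421 c [590.9  13.5] size 97.4 69.9 long axis deg -18.7
n 792 z 0.0113 c [ 436.5 -312.3] size 85.9 27.7 long axis deg -5.3
```

View pics/w10.png

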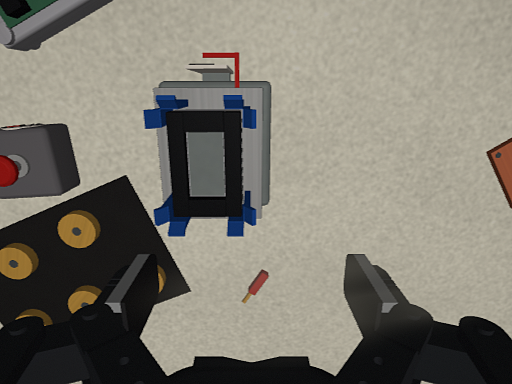

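The frame sits squarely on the body inside the guides at (205,163). Next is the plate.

```bash
python3 -m handwheel '[-0.0875,-0.213,0,0,0,0.0615,-0.0875,-0.213,0,0,0,0.0615,-0.0875,-0.213,0,0,0,0.0615,-0.0875,-0.213,0,0,0,0.0615,-0.0875,-0.213,0,0,0,0.0615]'
python3 -m handwheel '[-0.0875,-0.213,0,0,0,0.0615,-0.0875,-0.213,0,0,0,0,-0.0875,-0.213,0,0,0,0,-0.0875,-0.213,0,0,0,0,-0.0875,-0.213,0,0,0,0]'
python3 -m handwheel '[0,0,0,0,0,0,0,0,0,0,0,0,0,0,0,0,0,0,0,0,0,0,0,0]'
python3 - <<'E'
from h import *
s=st();im,d,c=cam('wrist'); q=s['tcp_rot'];print('yaw',np.degrees(np.arctan2(q[1]**2-q[0]**2,2*q[0]*q[1])))
top(c,d,s['eef_pos'][:2],.011); cv2.imwrite('pics/w11.png',im)
E
```

```text
time: 17.37
eef_pos: [0.4996, -0.1823, 0.2799]
tcp_rot: [0.997, 0.079, -0.0, -0.0]
contact_force: [-0.3, 0.1, 0.4]
opening: 1.001
finger_force: 0.0
time: 17.78
eef_pos: [0.434, -0.3425, 0.2799]
tcp_rot: [0.992, 0.124, 0.0, -0.0]
contact_force: [0.4, 0.8, -1.1]
opening: 1.0
finger_force: 0.0
time: 18.12
eef_pos: [0.4349, -0.3402, 0.2798]
tcp_rot: [0.992, 0.124, -0.0, -0.0]
contact_force: [-0.2, -0.2, 0.9]
opening: 1.001
finger_force: 0.0
{'time': 18.1167, 'eef_pos': [0.4349, -0.3402, 0.2798], 'tcp_rot': [0.9922, 0.1244, -0.0, -0.0004], 'contact_force': [-0.1597, -0.1865, 0.9199], 'opening': 1.0014, 'finger_force': 0.0, 'qpos': [-0.8477, -0.007, 1.8488, 0.0005, 1.3004, 0.4736]}
yaw -75.71128196395776
n 3473 z 0.0112 c [ 434.5 -342.4] size 89.6 60.0 long axis deg 14.3
```

```bash
python3 -m handwheel '[-0.003,-0.015,-0.27,0,0,0,0,0,-0.27,0,0,0,0,0,-0.27,0,0,0,0,0,-0.27,0,0,0,0,0,-0.27,0,0,0]' 1
python3 -m handwheel '[0,0,-0.25,0,0,0,0,0,-0.12,0,0,0,0,0,-0.04,0,0,0,0,0,0,0,0,0,0,0,0,0,0,0]'
python3 -m handwheel '[0,0,0,0,0,0,0,0,0,0,0,0,0,0,0,0,0,0,0,0,0,0,0,0,0,0,0,0,0,0]' 0.6 60
python3 -m handwheel '[0,0,0.05,0,0,0,0,0,0.2,0,0,0,0,0,0.27,0,0,0,0,0,0.27,0,0,0,0,0,0.27,0,0,0]' 
python3 -m handwheel '[0,0,0.27,0,0,0,0,0,0.22,0,0,0,0,0,0,0,0,0,0,0,0,0,0,0,0,0,0,0,0,0]'
python3 -c "
from h import *
held('w12')"
```

```text
time: 18.58
eef_pos: [0.4346, -0.3423, 0.0764]
tcp_rot: [0.992, 0.125, 0.0, 0.001]
contact_force: [0.6, 0.6, -0.1]
opening: 0.997
finger_force: 0.0
time: 19.0
eef_pos: [0.4349, -0.3438, 0.0173]
tcp_rot: [0.992, 0.124, 0.001, 0.001]
contact_force: [-0.1, -0.6, 0.0]
opening: 0.998
finger_force: 0.0
time: 19.42
eef_pos: [0.4351, -0.3447, 0.019]
tcp_rot: [0.992, 0.123, 0.001, 0.001]
contact_force: [0.7, 2.0, 6.3]
opening: 0.677
finger_force: 63.8
time: 19.83
eef_pos: [0.4328, -0.3425, 0.1761]
tcp_rot: [0.992, 0.124, -0.001, -0.001]
contact_force: [0.2, -1.4, -4.4]
opening: 0.676
finger_force: 67.2
time: 20.25
eef_pos: [0.4327, -0.3424, 0.2465]
tcp_rot: [0.992, 0.124, -0.001, -0.002]
contact_force: [-0.1, -0.0, -4.7]
opening: 0.672
finger_force: 67.1
tcp [ 0.4327 -0.3424  0.2465] yaw -75.81 F [-0.1 -0.  -4.7] op 0.672
far -20 long edge 45.6 ztop [-8.9 -8.2 -7.7]
near -20 long edge 43.7 ztop [-8.2 -7.8 -7.3]
far 0 long edge 45.5 ztop [-8.8 -8.1 -7.6]
near 0 long edge 43.7 ztop [-8.1 -7.7 -7.2]
far 20 long edge 45.5 ztop [-8.7 -8.  -7.5]
near 20 long edge 43.5 ztop [-7.9 -7.5 -7. ]
short edges [-28.1  29. ]
```

```bash
python3 -m handwheel '[0.0973,0.213,0,0,0,-0.0617,0.0973,0.213,0,0,0,-0.0617,0.0973,0.213,0,0,0,-0.0617,0.0973,0.213,0,0,0,-0.0617,0.0973,0.213,0,0,0,-0.0617]'
python3 -m handwheel '[0.0973,0.213,0,0,0,-0.0617,0.0973,0.213,0,0,0,0,0.0973,0.213,0,0,0,0,0.0973,0.213,0,0,0,0,0.0973,0.213,0,0,0,0]'
python3 -m handwheel '[0.0973,0.213,0,0,0,0,0,0,-0.1,0,0,0,0,0,-0.12,0,0,0,0,0,0,0,0,0,0,0,0,0,0,0]'
python3 -c "
from h import *
held('w13')
import pk; pk.look('w13b')"
```

```text
time: 20.72
eef_pos: [0.5056, -0.1816, 0.2448]
tcp_rot: [0.993, -0.121, -0.003, -0.001]
contact_force: [0.5, -1.0, -4.0]
opening: 0.673
finger_force: 67.2
time: 21.13
eef_pos: [0.5785, -0.022, 0.2446]
tcp_rot: [0.986, -0.166, -0.003, -0.0]
contact_force: [0.5, -0.6, -4.7]
opening: 0.679
finger_force: 67.2
time: 21.55
eef_pos: [0.5919, 0.0084, 0.211]
tcp_rot: [0.986, -0.166, -0.005, 0.0]
contact_force: [0.6, 0.4, -5.2]
opening: 0.677
finger_force: 67.2
tcp [0.5919 0.0084 0.211 ] yaw -109.11 F [ 0.6  0.4 -5.2] op 0.677
far -20 long edge 45.4 ztop [-9.  -8.4 -7.8]
near -20 long edge 43.5 ztop [-7.9 -7.4 -6.9]
far 0 long edge 45.4 ztop [-9.  -8.4 -7.8]
near 0 long edge 43.8 ztop [-7.9 -7.4 -7. ]
far 20 long edge 45.5 ztop [-9.  -8.3 -7.8]
near 20 long edge 43.6 ztop [-7.9 -7.4 -7. ]
short edges [-28.3  28.7]
tcp [0.5931 0.0079 0.2132] yaw -109.14 F [ 1.2  0.7 -4.2]
guide 1 -1 942 [[34.2, -42.1], [56.9, -18.0]] z [0.137 0.158]
guide 1 1 1091 [[33.5, 18.1], [57.0, 41.4]] z [0.124 0.158]
```

```bash
python3 -m handwheel '[0.001,0.006,-0.1,0,0,0,0,0,-0.08,0,0,0,0,0,-0.06,0,0,0,0,0,-0.03,0,0,0,0,0,0,0,0,0]'
python3 -m handwheel '[0,0,-0.03,0,0,0,0,0,-0.03,0,0,0,0,0,-0.04,0,0,0,0,0,-0.04,0,0,0,0,0,0,0,0,0]'
```

```text
time: 22.07
eef_pos: [0.5934, 0.0087, 0.1733]
tcp_rot: [0.986, -0.166, -0.002, 0.0]
contact_force: [-0.6, 0.2, -4.5]
opening: 0.676
finger_force: 67.2
time: 22.48
eef_pos: [0.5944, 0.0087, 0.1532]
tcp_rot: [0.986, -0.166, -0.0, 0.0]
contact_force: [0.6, -0.5, -3.1]
opening: 0.676
finger_force: 67.4
```

```bash
python3 -m handwheel '[0,0,-0.03,0,0,0,0,0,-0.03,0,0,0,0,0,0,0,0,0,0,0,0,0,0,0]'
python3 -m handwheel '[0,0,0,0,0,0,0,0,0,0,0,0,0,0,0,0,0,0,0,0,0,0,0,0]' 1
python3 -m handwheel '[0,0,0.06,0,0,0,0,0,0.15,0,0,0,0,0,0.25,0,0,0,0,0,0.25,0,0,0,0,0,0.2,0,0,0]'
python3 -m handwheel '[-0.1,-0.1,0,0,0,0,-0.1,-0.1,0,0,0,0,0,0,0,0,0,0,0,0,0,0,0,0]'
python3 - <<'E'
from pk import *
im,d,c,W,L=look('w14')
m=(abs(L[...,0])<25)&(abs(L[...,1])<20); print('plate z',np.nanmedian(W[...,2][m]))
for a in((-25,0),(25,0),(0,-20),(0,20)):
    m=np.hypot(L[...,0]-a[0],L[...,1]-a[1])<5; print(a,np.nanmedian(W[...,2][m]).round(4))
E
```

```text
time: 22.82
eef_pos: [0.5947, 0.0087, 0.1455]
tcp_rot: [0.986, -0.166, 0.0, 0.0]
contact_force: [-1.5, -0.4, 0.6]
opening: 0.669
finger_force: 67.8
time: 23.15
eef_pos: [0.5948, 0.0088, 0.1455]
tcp_rot: [0.986, -0.166, 0.0, -0.0]
contact_force: [-0.0, 0.4, -0.0]
opening: 1.001
finger_force: 0.0
time: 23.57
eef_pos: [0.5949, 0.0088, 0.2854]
tcp_rot: [0.986, -0.166, 0.002, -0.0]
contact_force: [0.4, 0.7, 0.5]
opening: 1.0
finger_force: 0.0
time: 23.9
eef_pos: [0.5642, -0.0216, 0.2826]
tcp_rot: [0.986, -0.167, 0.001, -0.0]
contact_force: [-0.3, 0.7, -0.1]
opening: 1.0
finger_force: 0.0
tcp [ 0.5642 -0.0216  0.2826] yaw -109.2 F [-0.3  0.7 -0.1]
guide -1 -1 397 [[-57.0, -42.2], [-33.2, -19.0]] z [0.135 0.145]
guide -1 1 433 [[-56.7, 18.0], [-33.4, 40.9]] z [0.134 0.145]
guide 1 -1 438 [[33.3, -42.1], [56.4, -18.9]] z [0.135 0.145]
guide 1 1 502 [[33.2, 18.1], [56.5, 41.4]] z [0.134 0.145]
plate z 0.32359250976842235
(-25, 0) 0.2917
(25, 0) 0.139
(0, -20) 0.3494
(0, 20) 0.1389
```

View pics/w14.png

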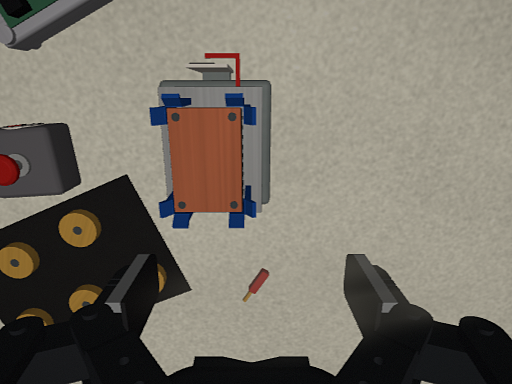

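The plate lies square in the guides at (205,160). Guide tops fell from 0.166 to 0.145, so the pan has sunk 21 mm and two weights should bring it to about 35 mm. The first weight is the near one on the mat at (0.446, 0.177).

```bash
python3 -m handwheel '[-0.1126,0.189,0,0,0,0,-0.1126,0.189,0,0,0,0,-0.1126,0.189,0,0,0,0,-0.1126,0.189,0,0,0,0,-0.1126,0.189,0,0,0,0]'
python3 -m handwheel '[-0.1126,0.189,0,0,0,0,-0.1126,0.189,0,0,0,0,0,0,0,0,0,0,0,0,0,0,0,0,0,0,0,0,0,0]'
cat >> h.py <<'E'
def disc(c,im,d,xy,z,r=.045):
    W=cloud(c,d); m=(abs(W[...,2]-z)<.005)&(np.hypot(W[...,0]-xy[0],W[...,1]-xy[1])<r)
    P=(W[m]*1000).astype(np.float32); (cx,cy),rr=cv2.minEnclosingCircle(P[:,:2]); rc=cv2.minAreaRect(P[:,:2]); print('disc',len(P),'z',np.median(P[:,2]).round(1),'c',round(cx,1),round(cy,1),'r',round(rr,1),'rect c',np.round(rc[0],1),np.round(rc[1],1))
E
python3 - <<'E'
from h import *
s=st();im,d,c=cam('wrist'); cv2.imwrite('pics/w15.png',im)
disc(c,im,d,(.446,.177),.0165); disc(c,im,d,(.441,.274),.0165)
E
```

```text
time: 24.37
eef_pos: [0.4793, 0.1222, 0.2815]
tcp_rot: [0.986, -0.166, -0.0, -0.0]
contact_force: [0.5, 0.5, -0.0]
opening: 1.001
finger_force: 0.0
time: 24.78
eef_pos: [0.4465, 0.1775, 0.2816]
tcp_rot: [0.986, -0.166, 0.0, 0.0]
contact_force: [-0.1, -0.1, 0.5]
opening: 0.994
finger_force: 0.0
{'time': 24.7833, 'eef_pos': [0.4465, 0.1775, 0.2816], 'tcp_rot': [0.9862, -0.1656, 0.0001, 0.0001], 'contact_force': [-0.0865, -0.1023, 0.4873], 'opening': 0.9937, 'finger_force': 0.0, 'qpos': [0.167, -0.1794, 2.005, -0.0003, 1.3158, 2.0705]}Traceback (most recent call last):
  File "<stdin>", line 3, in <module>
  File "h.py", line 33, in disc
    P=(W[m]*1000).astype(np.float32); (cx,cy),rr=cv2.minEnclosingCircle(P[:,:2]); rc=cv2.minAreaRect(P[:,:2]); print('disc',len(P),'z',np.median(P[:,2]).round(1),'c',round(cx,1),round(cy,1),'r',round(rr,1),'rect c',np.round(rc[0],1),np.round(rc[1],1))
                                                 ~~~~~~~~~~~~~~~~~~~~~~^^^^^^^^^
cv2.error: OpenCV(4.12.0) /io/opencv/modules/imgproc/src/shapedescr.cpp:201: error: (-215:Assertion failed) count >= 0 && (depth == CV_32F || depth == CV_32S) in function 'minEnclosingCircle'
```

```bash
sed -i 's/P=(W\[m\]\*1000).astype(np.float32);/P=(W[m]*1000).astype(np.float32); Q=np.ascontiguousarray(P[:,:2]);/; s/minEnclosingCircle(P\[:,:2\])/minEnclosingCircle(Q)/; s/rc=cv2.minAreaRect(P\[:,:2\]); print(.disc/rc=cv2.minAreaRect(Q); print("disc/; s/"disc.,/"disc",/' h.py
python3 - <<'E'
from h import *
im,d,c=cam('wrist')
disc(c,im,d,(.446,.177),.0165); disc(c,im,d,(.441,.274),.0165)
E
```

```text
disc 1267 z 16.2 c 445.4 176.1 r 24.8 rect c [445.5 176.3] [48.2 49.3]
disc 1181 z 16.2 c 438.4 273.7 r 25.1 rect c [438.6 273.5] [48.8 49.1]
```

```bash
python3 -m handwheel '[-0.007,-0.009,-0.27,0,0,0,0,0,-0.27,0,0,0,0,0,-0.27,0,0,0,0,0,-0.27,0,0,0,0,0,-0.27,0,0,0]' 1
python3 -m handwheel '[0,0,-0.25,0,0,0,0,0,-0.12,0,0,0,0,0,-0.034,0,0,0,0,0,0,0,0,0,0,0,0,0,0,0]'
python3 -m handwheel '[0,0,0,0,0,0,0,0,0,0,0,0,0,0,0,0,0,0,0,0,0,0,0,0,0,0,0,0,0,0]' 0.45 40
python3 -m handwheel '[0,0,0.05,0,0,0,0,0,0.2,0,0,0,0,0,0.27,0,0,0,0,0,0.27,0,0,0,0,0,0.27,0,0,0]' 
python3 -m handwheel '[0,0,0.27,0,0,0,0,0,0.1,0,0,0,0,0,0,0,0,0,0,0,0,0,0,0,0,0,0,0,0,0]'
python3 - <<'E'
from h import *
s=st();p=s['eef_pos'];im,d,c=cam('wrist'); W=cloud(c,d); disc(c,im,d,p[:2],p[2]-.002,.03)
E
```

```text
time: 25.3
eef_pos: [0.4459, 0.1748, 0.0776]
tcp_rot: [0.986, -0.167, 0.001, -0.0]
contact_force: [0.1, 0.5, 0.3]
opening: 1.006
finger_force: 0.0
time: 25.72
eef_pos: [0.4466, 0.1755, 0.0195]
tcp_rot: [0.986, -0.167, 0.001, -0.0]
contact_force: [-0.3, 0.0, -0.4]
opening: 1.002
finger_force: 0.0
time: 26.13
eef_pos: [0.4466, 0.1761, 0.0204]
tcp_rot: [0.986, -0.166, 0.001, -0.0]
contact_force: [-0.9, -1.2, 5.5]
opening: 0.564
finger_force: 40.5
time: 26.55
eef_pos: [0.4439, 0.1758, 0.179]
tcp_rot: [0.986, -0.166, -0.001, 0.0]
contact_force: [0.8, 0.8, -2.7]
opening: 0.562
finger_force: 42.5
time: 26.97
eef_pos: [0.4436, 0.1757, 0.2306]
tcp_rot: [0.986, -0.166, -0.002, 0.001]
contact_force: [0.2, 0.1, -2.8]
opening: 0.563
finger_force: 42.8
{'time': 26.9667, 'eef_pos': [0.4436, 0.1757, 0.2306], 'tcp_rot': [0.9861, -0.1661, -0.002, 0.0007], 'contact_force': [0.185, 0.1171, -2.8476], 'opening': 0.563, 'finger_force': 42.7669, 'qpos': [0.1639, -0.1416, 2.0667, 0.0, 1.2207, 2.0684]}
disc 8669 z 226.3 c 446.5 174.7 r 29.1 rect c [444.1 177.6] [55.5 49.9]
```

```bash
python3 -m handwheel '[0.143,-0.159,0,0,0,0,0.143,-0.159,0,0,0,0,0.143,-0.159,0,0,0,0,0.143,-0.159,0,0,0,0,0.143,-0.159,0,0,0,0]'
python3 -m handwheel '[0.143,-0.159,0,0,0,0,0.143,-0.159,0,0,0,0,0,0,0,0,0,0,0,0,0,0,0,0,0,0,0,0,0,0]'
```

```text
time: 27.43
eef_pos: [0.5519, 0.0555, 0.2297]
tcp_rot: [0.986, -0.166, -0.003, 0.0]
contact_force: [0.7, 0.5, -2.5]
opening: 0.558
finger_force: 42.6
time: 27.85
eef_pos: [0.594, 0.0092, 0.2302]
tcp_rot: [0.986, -0.166, -0.003, -0.0]
contact_force: [-0.0, -0.3, -2.8]
opening: 0.561
finger_force: 42.6
```

```bash
python3 -m handwheel '[0,0,-0.15,0,0,0,0,0,-0.15,0,0,0,0,0,-0.1,0,0,0,0,0,-0.05,0,0,0,0,0,0,0,0,0]'
python3 -m handwheel '[0,0,-0.03,0,0,0,0,0,-0.03,0,0,0,0,0,-0.02,0,0,0,0,0,0,0,0,0,0,0,0,0,0,0]'
```

```text
time: 28.27
eef_pos: [0.5929, 0.0103, 0.1623]
tcp_rot: [0.986, -0.165, -0.003, -0.0]
contact_force: [-0.6, 0.8, -1.8]
opening: 0.563
finger_force: 42.7
time: 28.68
eef_pos: [0.5958, 0.0091, 0.1543]
tcp_rot: [0.986, -0.166, 0.001, -0.0]
contact_force: [-0.2, 0.5, -0.9]
opening: 0.559
finger_force: 42.8
```

```bash
python3 -m handwheel '[0,0,-0.02,0,0,0,0,0,0,0,0,0,0,0,0,0,0,0]'
python3 -m handwheel '[0,0,0,0,0,0,0,0,0,0,0,0,0,0,0,0,0,0,0,0,0,0,0,0]' 1
python3 -m handwheel '[0,0,0.06,0,0,0,0,0,0.15,0,0,0,0,0,0.25,0,0,0,0,0,0.25,0,0,0,0,0,0.15,0,0,0]'
python3 -m handwheel '[-0.1,-0.1,0,0,0,0,-0.1,-0.1,0,0,0,0,0,0,0,0,0,0,0,0,0,0,0,0]'
python3 - <<'E'
from pk import *
im,d,c,W,L=look('w16'); disc(c,im,d,(.5941,.0089),.147,.035)
E
```

```text
time: 28.93
eef_pos: [0.5958, 0.0089, 0.151]
tcp_rot: [0.986, -0.166, 0.001, -0.0]
contact_force: [-0.0, 1.3, 0.4]
opening: 0.56
finger_force: 42.9
time: 29.27
eef_pos: [0.5954, 0.0088, 0.1506]
tcp_rot: [0.986, -0.166, 0.0, 0.0]
contact_force: [0.1, 0.4, -0.5]
opening: 0.999
finger_force: 0.0
time: 29.68
eef_pos: [0.5965, 0.0087, 0.285]
tcp_rot: [0.986, -0.166, 0.003, 0.0]
contact_force: [1.6, -0.6, 0.3]
opening: 0.998
finger_force: 0.0
time: 30.02
eef_pos: [0.5651, -0.0215, 0.2804]
tcp_rot: [0.986, -0.167, 0.001, -0.0]
contact_force: [0.8, -0.4, 0.7]
opening: 1.001
finger_force: 0.0
tcp [ 0.5651 -0.0215  0.2804] yaw -109.2 F [ 0.8 -0.4  0.7]
guide -1 -1 363 [[-56.2, -41.9], [-33.4, -19.1]] z [0.128 0.138]
guide -1 1 419 [[-57.5, 18.1], [-33.6, 41.2]] z [0.127 0.138]
guide 1 -1 413 [[33.3, -41.8], [57.0, -18.7]] z [0.128 0.138]
guide 1 1 482 [[33.0, 18.1], [56.4, 41.4]] z [0.127 0.138]
disc 2829 z 147.0 c 595.1 9.3 r 25.0 rect c [595.1   9.1] [49.  49.4]
```

View pics/w16.png

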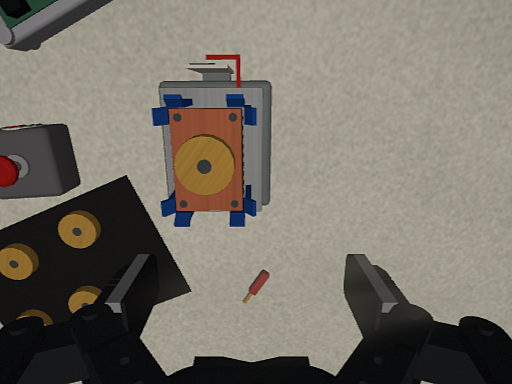

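The first weight stands flat on the plate's middle at (204,166). I fetch the second.

```bash
python3 -m handwheel '[-0.0844,0.197,0,0,0,0,-0.0844,0.197,0,0,0,0,-0.0844,0.197,0,0,0,0,-0.0844,0.197,0,0,0,0,-0.0844,0.197,0,0,0,0]'
python3 -m handwheel '[-0.0844,0.197,0,0,0,0,-0.0844,0.197,0,0,0,0,-0.0844,0.197,0,0,0,0,-0.0844,0.197,0,0,0,0,-0.0844,0.197,0,0,0,0]'
python3 -m handwheel '[0,0,0,0,0,0,0,0,0,0,0,0,0,0,0,0,0,0,0,0,0,0,0,0]'
python3 - <<'E'
from h import *
st(); im,d,c=cam('wrist'); disc(c,im,d,(.4385,.2736),.0165)
E
```

```text
time: 30.48
eef_pos: [0.5016, 0.1285, 0.2794]
tcp_rot: [0.986, -0.166, -0.0, -0.0]
contact_force: [-0.1, 0.0, -0.2]
opening: 1.001
finger_force: 0.0
time: 30.9
eef_pos: [0.4379, 0.2765, 0.2796]
tcp_rot: [0.986, -0.166, -0.0, -0.0]
contact_force: [0.3, -0.4, 0.2]
opening: 0.998
finger_force: 0.0
time: 31.23
eef_pos: [0.4392, 0.274, 0.2794]
tcp_rot: [0.986, -0.166, -0.0, 0.0]
contact_force: [-0.4, 0.4, -0.1]
opening: 0.997
finger_force: 0.0
{'time': 31.2333, 'eef_pos': [0.4392, 0.274, 0.2794], 'tcp_rot': [0.986, -0.1665, -0.0, 0.0002], 'contact_force': [-0.4202, 0.4146, -0.1237], 'opening': 0.9974, 'finger_force': 0.0, 'qpos': [0.3616, -0.0875, 1.9271, -0.0003, 1.3022, 2.267]}
disc 1287 z 16.2 c 438.2 273.8 r 24.9 rect c [438.6 273.7] [48.6 48.6]
```

```bash
python3 -m handwheel '[-0.005,0,-0.27,0,0,0,0,0,-0.27,0,0,0,0,0,-0.27,0,0,0,0,0,-0.27,0,0,0,0,0,-0.27,0,0,0]' 1
python3 -m handwheel '[0,0,-0.25,0,0,0,0,0,-0.12,0,0,0,0,0,-0.02,0,0,0,0,0,0,0,0,0,0,0,0,0,0,0]'
python3 -m handwheel '[0,0,0,0,0,0,0,0,0,0,0,0,0,0,0,0,0,0,0,0,0,0,0,0,0,0,0,0,0,0]' 0.45 40
python3 -m handwheel '[0,0,0.05,0,0,0,0,0,0.2,0,0,0,0,0,0.27,0,0,0,0,0,0.27,0,0,0,0,0,0.27,0,0,0]' 
python3 -m handwheel '[0,0,0.27,0,0,0,0,0,0.1,0,0,0,0,0,0,0,0,0,0,0,0,0,0,0]'
python3 -m handwheel '[0.116,-0.196,0,0,0,0,0.116,-0.196,0,0,0,0,0.116,-0.196,0,0,0,0,0.116,-0.196,0,0,0,0,0.116,-0.196,0,0,0,0]'
python3 -m handwheel '[0.116,-0.196,0,0,0,0,0.116,-0.196,0,0,0,0,0.116,-0.196,0,0,0,0,0.116,-0.196,0,0,0,0,0,0,0,0,0,0]'
python3 -m handwheel '[0,0,0,0,0,0,0,0,0,0,0,0,0,0,0,0,0,0]'
```

```text
time: 31.7
eef_pos: [0.4387, 0.2734, 0.0757]
tcp_rot: [0.986, -0.167, 0.001, -0.0]
contact_force: [0.2, 0.4, 0.0]
opening: 0.998
finger_force: 0.0
time: 32.12
eef_pos: [0.4396, 0.2744, 0.0199]
tcp_rot: [0.986, -0.167, 0.001, -0.001]
contact_force: [0.0, -0.6, 0.3]
opening: 1.001
finger_force: 0.0
time: 32.53
eef_pos: [0.4392, 0.2748, 0.0206]
tcp_rot: [0.986, -0.166, 0.001, -0.001]
contact_force: [-1.4, -1.6, 6.1]
opening: 0.565
finger_force: 40.4
time: 32.95
eef_pos: [0.4369, 0.2742, 0.1789]
tcp_rot: [0.986, -0.166, -0.001, 0.0]
contact_force: [1.5, 0.8, -1.8]
opening: 0.563
finger_force: 42.5
time: 33.28
eef_pos: [0.4377, 0.2745, 0.2335]
tcp_rot: [0.986, -0.166, 0.001, -0.0]
contact_force: [-1.2, 0.2, -3.1]
opening: 0.562
finger_force: 42.7
time: 33.7
eef_pos: [0.5234, 0.126, 0.2289]
tcp_rot: [0.986, -0.166, -0.003, 0.001]
contact_force: [0.9, 0.5, -1.5]
opening: 0.565
finger_force: 42.6
time: 34.12
eef_pos: [0.5952, 0.0049, 0.2289]
tcp_rot: [0.986, -0.168, -0.002, 0.001]
contact_force: [0.0, 0.3, -2.0]
opening: 0.566
finger_force: 42.6
time: 34.37
eef_pos: [0.5931, 0.011, 0.2309]
tcp_rot: [0.986, -0.166, -0.002, -0.0]
contact_force: [-0.2, -0.3, -2.8]
opening: 0.564
finger_force: 42.6
```

```bash
python3 -m handwheel '[0.01,-0.01,-0.15,0,0,0,0,0,-0.15,0,0,0,0,0,-0.07,0,0,0,0,0,-0.03,0,0,0,0,0,0,0,0,0]'
python3 -m handwheel '[0,0,-0.03,0,0,0,0,0,-0.03,0,0,0,0,0,0,0,0,0,0,0,0,0,0,0]'
python3 -m handwheel '[0,0,-0.03,0,0,0,0,0,0,0,0,0,0,0,0,0,0,0]'
```

```text
time: 34.78
eef_pos: [0.5949, 0.0093, 0.1714]
tcp_rot: [0.986, -0.166, -0.002, 0.0]
contact_force: [0.5, -0.2, -2.9]
opening: 0.563
finger_force: 42.6
time: 35.12
eef_pos: [0.5963, 0.0084, 0.1646]
tcp_rot: [0.986, -0.166, 0.0, -0.0]
contact_force: [-0.4, 0.5, -1.5]
opening: 0.566
finger_force: 42.7
time: 35.37
eef_pos: [0.5964, 0.0083, 0.1599]
tcp_rot: [0.986, -0.166, 0.001, -0.0]
contact_force: [-0.7, 0.5, -0.2]
opening: 0.566
finger_force: 42.8
```

```bash
python3 -m handwheel '[0,0,0,0,0,0,0,0,0,0,0,0,0,0,0,0,0,0,0,0,0,0,0,0]' 1
python3 -m handwheel '[0,0,0.06,0,0,0,0,0,0.15,0,0,0,0,0,0.25,0,0,0,0,0,0.25,0,0,0,0,0,0.15,0,0,0]'
python3 -m handwheel '[-0.1,-0.1,0,0,0,0,-0.1,-0.1,0,0,0,0,-0.1,0.1,0,0,0,0,-0.1,0.1,0,0,0,0,0,0,0,0,0,0]'
python3 -m handwheel '[0,0,0,0,0,0,0,0,0,0,0,0]'
python3 - <<'E'
from pk import *
im,d,c,W,L=look('w17'); disc(c,im,d,(.5951,.0092),.155,.035)
s,_,_=cam('scene'); a=cv2.resize(s[150:240,215:290],(500,600),interpolation=cv2.INTER_CUBIC)
cv2.imwrite('pics/s17.png',np.hstack([a,cv2.resize(im,None,fx=.58,fy=1.5625)])[:, :800])
E
```

```text
time: 35.7
eef_pos: [0.5963, 0.0082, 0.1598]
tcp_rot: [0.986, -0.166, 0.0, 0.0]
contact_force: [0.1, -0.1, -0.2]
opening: 1.003
finger_force: 0.0
time: 36.12
eef_pos: [0.5973, 0.0082, 0.2941]
tcp_rot: [0.986, -0.166, 0.003, -0.0]
contact_force: [1.0, -0.1, 0.6]
opening: 1.002
finger_force: 0.0
time: 36.53
eef_pos: [0.5343, 0.0099, 0.2894]
tcp_rot: [0.986, -0.166, -0.0, -0.0]
contact_force: [0.4, 0.7, 0.3]
opening: 1.002
finger_force: 0.0
time: 36.7
eef_pos: [0.5365, 0.0082, 0.2893]
tcp_rot: [0.986, -0.166, 0.001, 0.0]
contact_force: [0.5, -0.2, -0.2]
opening: 0.998
finger_force: 0.0
tcp [0.5365 0.0082 0.2893] yaw -109.11 F [ 0.5 -0.2 -0.2]
guide -1 -1 386 [[-57.2, -42.4], [-33.4, -18.9]] z [0.12  0.131]
guide -1 1 412 [[-57.2, 18.0], [-33.5, 41.1]] z [0.116 0.131]
guide 1 -1 485 [[32.8, -42.3], [56.5, -19.0]] z [0.12  0.131]
guide 1 1 508 [[32.9, 18.2], [56.5, 41.3]] z [0.12  0.131]
disc 3151 z 155.0 c 596.3 8.3 r 24.8 rect c [596.6   8.5] [48.3 49.2]
```

View pics/s17.png

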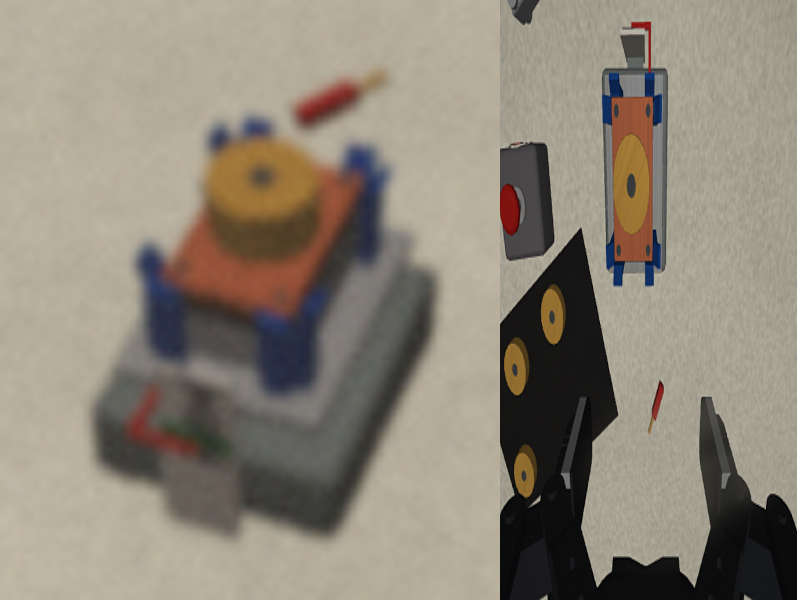

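The pointer lies on the green band at (190,440) in the enlarged crop. Guide tops and weight height both give about 35 mm sunk, and the two weights are stacked in the middle. Now the timer.

```bash
python3 -m handwheel '[0.094,0.182,0,0,0,0,0.094,0.182,0,0,0,0,0.094,0.182,0,0,0,0,0.094,0.182,0,0,0,0,0.094,0.182,0,0,0,0]' 0
python3 -m handwheel '[0.094,0.182,0,0,0,0,0.094,0.182,0,0,0,0,0.094,0.182,0,0,0,0,0,0,0,0,0,0,0,0,0,0,0,0]'
python3 -m handwheel '[0,0,0,0,0,0,0,0,0,0,0,0]'
python3 - <<'E'
from h import *
s=st();im,d,c=cam('wrist'); W=cloud(c,d); I=im.astype(int)
m=(I[...,2]>2*I[...,1])&(I[...,2]>60)&(W[...,2]>.06)&(W[...,2]<.1); P=W[m]; print(len(P),np.percentile(P[:,2],[10,50,90,98]))
Q=P[P[:,2]>.081]; r=cv2.minEnclosingCircle(np.ascontiguousarray((Q[:,:2]*1000).astype(np.float32))); print(r,np.median(Q,0))
E
```

```text
time: 37.22
eef_pos: [0.6077, 0.1458, 0.2882]
tcp_rot: [0.986, -0.166, -0.0, 0.0]
contact_force: [0.5, -0.3, 0.3]
opening: 0.299
finger_force: 0.0
time: 37.63
eef_pos: [0.6495, 0.2277, 0.2873]
tcp_rot: [0.986, -0.165, -0.001, 0.0]
contact_force: [0.5, -0.4, 0.2]
opening: 0.003
finger_force: 0.0
time: 37.8
eef_pos: [0.6489, 0.2257, 0.2883]
tcp_rot: [0.986, -0.167, -0.0, 0.0]
contact_force: [-0.5, -0.7, -0.8]
opening: -0.0
finger_force: 0.0
{'time': 37.8, 'eef_pos': [0.6489, 0.2257, 0.2883], 'tcp_rot': [0.986, -0.1666, -0.0002, 0.0003], 'contact_force': [-0.5139, -0.7054, -0.8427], 'opening': -0.0001, 'finger_force': 0.0, 'qpos': [0.1874, 0.288, 1.5052, -0.0004, 1.3489, 2.0931]}
984 [0.07311044 0.0822909  0.0837951  0.08444602]
((648.5883178710938, 226.41429138183594), 16.127300262451172) [0.64882175 0.22621482 0.08299372]
```

```bash
python3 -m handwheel '[0,0.003,-0.27,0,0,0,0,0,-0.27,0,0,0,0,0,-0.27,0,0,0,0,0,-0.22,0,0,0,0,0,-0.12,0,0,0]'
python3 -m handwheel '[0,0,-0.04,0,0,0,0,0,-0.04,0,0,0,0,0,-0.04,0,0,0,0,0,-0.04,0,0,0,0,0,0,0,0,0]'
python3 -m handwheel '[0,0,0,0,0,0,0,0,0,0,0,0]'
```

```text
time: 38.27
eef_pos: [0.6459, 0.2254, 0.1107]
tcp_rot: [0.986, -0.167, -0.004, 0.001]
contact_force: [-0.7, -0.4, -0.1]
opening: -0.002
finger_force: 0.0
time: 38.68
eef_pos: [0.6501, 0.2269, 0.094]
tcp_rot: [0.986, -0.166, 0.002, -0.0]
contact_force: [-2.2, -1.8, 4.3]
opening: -0.002
finger_force: 2.9
time: 38.85
eef_pos: [0.6502, 0.2269, 0.0949]
tcp_rot: [0.986, -0.166, 0.002, 0.0]
contact_force: [-2.4, -2.4, 5.2]
opening: 0.001
finger_force: 2.7
```

```bash
python3 -m handwheel '[0,0,-0.03,0,0,0,0,0,-0.03,0,0,0,0,0,-0.02,0,0,0,0,0,0,0,0,0,0,0,0,0,0,0]'
```

```text
time: 39.27
eef_pos: [0.6509, 0.2272, 0.0889]
tcp_rot: [0.986, -0.166, 0.002, 0.0]
contact_force: [-11.9, -4.2, 25.3]
opening: -0.003
finger_force: 12.4
```

At the stop: force is 25 N against the spring's 8 N. I let it spring back, then check the timer and the whole scene.

```bash
python3 -m handwheel '[0,0,0,0,0,0,0,0,0.03,0,0,0,0,0,0.05,0,0,0,0,0,0.1,0,0,0,0,0,0.2,0,0,0]'
python3 -m handwheel '[0,0,0.25,0,0,0,0,0,0.25,0,0,0,0,0,0.25,0,0,0,0,0,0.25,0,0,0,0,0,0,0,0,0]'
python3 -m handwheel '[0,0,0,0,0,0,0,0,0,0,0,0,0,0,0,0,0,0,0,0,0,0,0,0]'
python3 - <<'E'
from h import *
s=st();im,d,c=cam('wrist'); W=cloud(c,d); I=im.astype(int)
m=(I[...,2]>2*I[...,1])&(I[...,2]>60)&(W[...,2]>.06)&(W[...,2]<.1); P=W[m]; print(len(P),np.percentile(P[:,2],[50,90,98]))
s,_,_=cam('scene'); cv2.imwrite('pics/end.png',cv2.resize(s[120:290,60:430],(800,368),interpolation=cv2.INTER_CUBIC))
E
```

```text
time: 39.68
eef_pos: [0.6471, 0.2269, 0.135]
tcp_rot: [0.986, -0.166, -0.003, 0.001]
contact_force: [-0.1, -0.3, -1.3]
opening: 0.002
finger_force: 0.0
time: 40.1
eef_pos: [0.6524, 0.2283, 0.3001]
tcp_rot: [0.986, -0.166, 0.009, -0.004]
contact_force: [0.7, 0.6, 1.9]
opening: -0.003
finger_force: 0.0
time: 40.43
eef_pos: [0.648, 0.2271, 0.2844]
tcp_rot: [0.986, -0.166, -0.002, 0.001]
contact_force: [0.8, -0.5, -1.1]
opening: -0.001
finger_force: 0.0
{'time': 40.4333, 'eef_pos': [0.648, 0.2271, 0.2844], 'tcp_rot': [0.9861, -0.1661, -0.0019, 0.0006], 'contact_force': [0.7767, -0.4535, -1.075], 'opening': -0.0009, 'finger_force': 0.0, 'qpos': [0.1895, 0.2912, 1.5083, 0.0002, 1.3461, 2.094]}
1039 [0.08226888 0.08379792 0.08449759]
```

View pics/end.png

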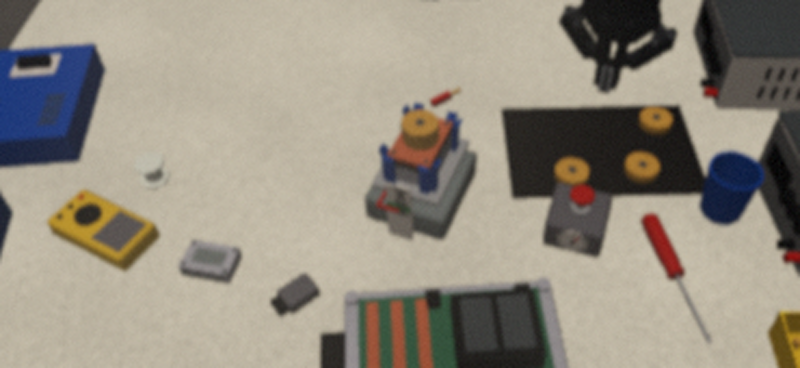

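The final view shows the stack with two weights at (420,140), three weights left on the mat, the plunger up again at (582,195), and the bystanders untouched.

```bash
python3 -c "
from plant import ctrl
print(ctrl.sign_off())"
```

```text
the job is handed in; nothing more can be done
None
```

The cooler is glued up in the pocket (body, frame, plate) with two weights on top. The pan has sunk about 35 mm, inside the green band. The timer was pushed to its stop and sprang back, and the job is handed in at about 40 s. One slip on the way: my first try at the frame missed and pushed it 10 mm along the bench before I picked it up properly.

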